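# Hold a witness cassette label up in the fallout reader

### The arm

A 7-joint arm with a two-finger parallel gripper is mounted at the origin on a cart in front of the work surface, level with it; the furniture and walls round the work are solid. World frame = base frame: x ahead of the robot, y to its left, z up, the work surface at z = 0. Lengths are in m, angles in rad, forces in N, time in s.
With the tool pointing down it reaches from about 0.425 to 0.925 m from the base axis. Payload 6.8 kg.
Tool frame: the origin (TCP) lies at the very end of the fingers, on their centre line; the grasp point (between the pads) lies 19 mm behind it (pinch_z is the distance from the TCP to the grasp point, in m); z points along the fingers, y is the direction in which the jaws open and shut (so a half turn about z gives the same grasp; the last joint's range is limited). The gripper opens to 88 mm and grips with 3 to 60 N. Pads are 20 mm wide; open, the fingers measure 115 mm over their backs; the gripper's body (75 mm by 178 mm) begins 61 mm behind the grasp point.
Start: joints at [-1.364, 0.477, 0.022, 1.555, -0.011, 1.109, -0.083], TCP at [0.209, 0.642, 0.223] pointing down, gripper open.
Joint ranges: [-2.96, 2.96], [-0.34, 2.1], [-1.41, 1.46], [0.24, 2.44], [-1.37, 4.51], [0.17, 1.92], [-2.96, 2.96]. Speed limits (rad/s): [2.39, 2.39, 3.14, 3.14, 3.14, 3.14, 3.14].

### API

Orientations are given as a unit quaternion [w, x, y, z].
In Python, from rig import * gives the robot as it stands.
- The arm moves only by the shell command python3 -m jog 'ROWS' [FORCE]. ROWS is JSON, a list of rows, each an object with "fingers": the opening, from 0 (shut) to 1 (fully open); "dp": the shift along the tool's x, y, z in mm, a list of three; "roll": the turn about the tool's z in rad. A call has 1 to 8 rows; each row shifts and turns the pose as measured when the row begins, along the tool's axes as they then stand; what a row does not reach is not made up. A row lasts 1/8 s, in which the tool goes at most 62.5 mm and 10.7 degrees, less where a joint would pass 70% of its speed; a pose out of reach is approached as far as the arm can. A call is refused whole if a number of a shift passes 62.5 or a number of a turn 0.188, either way. A call with a gripper value outside its range is refused whole. The fingers move at their own pace and stop on an object; FORCE is the grip in N (left out, the last holds). Time passes only in rows, so rows that do not move let the fingers close. It gives the time, the measured TCP pose, the force and the opening at its end, in the units of the state.
- observe(): the state, without advancing time (a new reading comes with each control period).
- snapshot(name): name is "side" or "top" or "wrist"; returns a dict with "pixels" (384x512x3 uint8, red, green, blue), "intrinsics" (3x3 intrinsics, pixels), "k1" (the pictures are not rectified: a ray, as slopes to the right and down, at radius r is drawn at 1 + k1 r^2 times it, then the intrinsics apply), "R" (3x3) and "t" (3): a world point X has camera coordinates R X + t. Camera axes: x right, y down, z forward; pixel columns grow to the right and rows downward; lengths in m; the calibration is good to about 2 mm. A picture is of the moment at which its call begins. There is no depth.
- sign_off(): hands the job in, once; it reports no verdict.
Trained networks look in a picture, given as the dict that the camera call returned (one of the last four; its "shot" number tells which), for a name from the list of things; names that differ only in an ending like _2 or _b are one class to them, and where a whole thing is asked for, a point or a joint stands for the part that bears it (a point fixed in the world has none). Each returns a list of dicts, best first, with "p" (0 to 1); they miss things now and then, are a little off and sometimes report something else, mostly with a low value. They report only what shows in the picture. A call takes as long as a camera call. They do not tell look-alikes from the thing itself.
- search_frame(picture, thing): "point" ([column, row] as shares, 0 to 1, of the picture: columns of its width, rows of its height, amid what is visible of it).
The state is a dict: "t": time; "q": joint angles; "qvel": joint speeds; "tau": joint torques, N m; "ee_pos": TCP position; "tcp_rot": TCP orientation; "wrist_force": force on the tool from outside, world axes, zero at the start; "ft_torque": the same for the moment, N m; "width": finger opening in m.
Only numpy, scipy, OpenCV 4.12 (cv2) and the standard library are available. Lean on these libraries where they do the work, as an engineer would, in place of code of your own. Each camera call takes 0.05 s, during which the arm holds its last target. There are 200 camera calls.

### The job

Draw the witness cassette - the one with a small square notch in a corner - out of the rack; the notch marks its frosted end and tells which face is the label face. Turn it label face up and feed the frosted end into the mouth of the slanted fallout reader until it is fully home and holds the spring plunger in. The plunger pushes it out again as soon as it is let go, so finish while still gripping it there, pushed home; leave the un-notched blank in the rack and the jar, the bottle and the loupe where they are.

Things in the scene. Friction and masses are not known exactly. Their poses are not given: they have to be found in the camera images.
- cassette_center (a point): centre of the witness cassette: flat aluminium frame with glass pane, 100 mm long (x), 8 mm thick (y), 60 mm high (z), 80 g. x points to its frosted (white) end, y out of the label face, z to the upper long edge as it stands. Grip the plain half at -x across the 8 mm, from above. Frosting shows through on both sides; only the label face bears a small code
- cassette_notch (a point): the square notch, 14 mm along x by 12 mm along z, cut from the cassette's corner at +x, +z; this point is the middle of the missing corner (x = 43, z = 24 mm from the centre). It is the sure sign: looking at the label face with the notch at the top, the notch and frosted end are on the left
- blank_center (a point): centre of the blank cassette, same size and axes but with no notch and no frosted end; it stays in the rack
- rack: fixed white rack, base 120 x 100 mm; origin under its centre, on the bench; x along the cassettes, z up. Cassettes stand on the base, 8 mm up, their lower edge in the slots at y = -30 and +30 mm (either way about; the slot at y = 0 is empty). Slots are 9.8 mm wide, in comb bars 28 mm high at x = -40 to -28 and 28 to 40 mm. Lift straight up by 25 mm or more to free one
- reader_home (a point): where the cassette's centre must come, 112 mm above the bench, with the axes the cassette then has: x the feeding direction (level, away from the robot, into the reader), y the way the label faces (up and to the left, 50 degrees from vertical), z up the slope to the right, 40 degrees from vertical. The reader is a fixed slanted white box on a column
- reader_mouth (a point): middle of the throat's mouth, at x = +20 mm of reader_home. From here the throat, 12 mm wide (y) and 66 mm high (z), runs 31 mm along x to its end wall; a flare starts 11 mm before it, 22 x 76 mm. Outside nothing holds the cassette up. Beyond the mouth the box spans y = -20 to +48 and z = -40 to +40 mm
- reader_key (a point): centre of a steel key that fills the throat's upper inner corner, at x = 41 to 51 and z = 23 to 33 mm of reader_home: only the notched corner passes it; with any other corner there the cassette stops 9 mm short and does not reach the plunger
- plunger (a joint): travel of the spring plunger in the throat's end wall (m): 0 when out (tip 8 mm across, at x = +43, z = -10 mm of reader_home), 0.007 with a cassette exactly at reader_home, at most 0.0085. It pushes back with 2.1 N at 0, 4.6 N at 0.007
- nut_jar_center (a point): centre of a loose white jar, 44 mm across and 61 mm high, a bystander
- threadlock_bottle_center (a point): a point on the axis of a loose small bottle, 40 mm above its foot; the bottle is 29 mm across and 96 mm high, a bystander
- loupe_center (a point): centre of a loose black loupe, 37 mm across and 38 mm high, a bystander
There are look-alikes about, which are no part of the job. Leave any blue look-alike of the part that bears cassette_center alone.

How it is judged:
On the way:
1. the notched cassette is lifted clear of the rack (z of cassette_center in the frame of rack above 0.07 m), for 0.2 s.
At the end, for the whole second after the job is handed in: The cassette is gripped by the fingers (more than 8 N), at rest in the reader's throat with the notched, frosted end in and the label face up (its outward direction within 63 degrees of vertical), within 4 to 6 mm of the home position, and the plunger is held in by more than 5 mm (value of joint plunger above 0.005 m and x of cassette_center in the frame of reader_home above -0.004 m and y of cassette_center in the frame of reader_home between -0.005 and 0.005 m and z of cassette_center in the frame of reader_home between -0.006 and 0.006 m and angle between cassette_center's own y axis and vertical below 1.1 rad and contact force between the fingers and cassette above 8 N and linear speed of cassette below 0.02 m/s); the arm keeps its last pose, push and grip.
It fails at once if the blank cassette is pulled out of or shifted in the rack by more than 20 mm (distance of blank_center from where it was at the start of the episode above 0.02 m).
It fails at once if the jar, bottle or loupe is pushed by more than 20 mm or knocked over (distance of any of nut_jar_center, threadlock_bottle_center, loupe_center from where it was at the start of the episode above 0.02 m).
It also fails if it takes over 38 s, if anything falls off the work surface, if the arm or the gripper's body presses on something with over 40 N, if the wrist force passes 120 N, or if a joint passes its speed limit or range.

## Working session

There is one attempt and no reset: what is moved stays moved. The work goes in short steps, Python scripts to look and compute and a shell command to move; the robot and the scene stay as the last step left them, time stands still between calls to the robot, and variables do not carry over. Pictures are saved under pics/ and viewed, about 8 in all and at most 12, crops included, and the job is handed in when it is done.

```bash
mkdir -p pics; ls; cat > h.py <<'E'
from rig import *
import numpy as np, cv2
def save(n,name,crop=None,s=1):
    p=snapshot(n); im=p["pixels"][:,:,::-1].copy()
    if crop: a,b,c,d=crop; im=im[b:d,a:c]
    im=cv2.resize(im,None,fx=s,fy=s,interpolation=cv2.INTER_CUBIC); cv2.imwrite(f"pics/{name}.png",im); return p
def ray(p,uv):
    K=np.array(p["intrinsics"]); d=np.array([p["k1"],0,0,0,0.])
    x=cv2.undistortPoints(np.array([[uv]],float),K,d)[0,0]
    R=np.array(p["R"]);t=np.array(p["t"]); return -R.T@t, R.T@np.array([x[0],x[1],1.])
def atz(p,uv,z):
    o,d=ray(p,uv); return o+d*(z-o[2])/d[2]
def proj(p,X):
    K=np.array(p["intrinsics"]); R=np.array(p["R"]);t=np.array(p["t"])
    return cv2.projectPoints(np.array(X,float).reshape(-1,1,3),cv2.Rodrigues(R)[0],t,K,np.array([p["k1"],0,0,0,0.]))[0][:,0]
def tri(*l):
    A=np.zeros((3,3));b=np.zeros(3)
    for p,uv in l:
        o,d=ray(p,uv);d/=np.linalg.norm(d);M=np.eye(3)-np.outer(d,d);A+=M;b+=M@o
    return np.linalg.solve(A,b)
E
python3 - <<'E'
from h import *
np.set_printoptions(precision=4,suppress=True)
a=save("side","a1");b=save("top","b1")
T=["cassette_center","cassette_notch","blank_center","rack","reader_home","reader_mouth","reader_key","plunger","nut_jar_center","threadlock_bottle_center","loupe_center"]
for nm,p in(("side",a),("top",b)):
    print(nm,p["k1"],p["intrinsics"],-np.array(p["R"]).T@p["t"])
    for t in T:
        print(t,[(round(r["p"],2),round(r["point"][0]*512),round(r["point"][1]*384)) for r in search_frame(p,t)[:4]])
im=np.vstack([cv2.imread("pics/a1.png"),cv2.imread("pics/b1.png")])
print(observe())
cv2.imwrite("pics/ab.png",cv2.resize(np.hstack([cv2.imread("pics/a1.png"),cv2.imread("pics/b1.png")]),None,fx=.78,fy=.78))
E
```

```text
pics
side -0.13597482781121703 [[431.7418   0.     254.5293]
 [  0.     431.7418 188.8521]
 [  0.       0.       1.    ]] [ 0.1093 -1.146   0.8785]
cassette_center [(0.92, 309, 308), (0.55, 230, 199), (0.22, 231, 141)]
cassette_notch [(0.79, 233, 200), (0.74, 307, 305)]
blank_center [(0.59, 247, 196), (0.26, 232, 138), (0.16, 233, 203)]
rack [(0.92, 242, 208)]
reader_home [(0.85, 231, 137), (0.43, 243, 230)]
reader_mouth [(0.94, 233, 138)]
reader_key []
plunger []
nut_jar_center [(0.52, 205, 178)]
threadlock_bottle_center [(0.59, 245, 232)]
loupe_center [(0.56, 254, 175)]
top 0.025364626672469432 [[497.5386   0.     259.2169]
 [  0.     497.5386 189.4536]
 [  0.       0.       1.    ]] [ 0.1643 -0.1939  1.7684]
cassette_center [(0.7, 237, 199), (0.64, 366, 197), (0.56, 163, 165)]
cassette_notch [(0.43, 234, 200)]
blank_center [(0.72, 234, 180), (0.57, 237, 197)]
rack [(0.78, 237, 195)]
reader_home [(0.69, 165, 165)]
reader_mouth [(0.56, 162, 166)]
reader_key [(0.94, 164, 163)]
plunger []
nut_jar_center [(0.61, 189, 208)]
threadlock_bottle_center [(0.39, 280, 210)]
loupe_center [(0.68, 202, 167)]
{'t': 1.2, 'q': array([-1.3641,  0.477 ,  0.0224,  1.5554, -0.0115,  1.1093, -0.0831]), 'qvel': array([ 0.0001, -0.0001,  0.0001, -0.0011, -0.001 ,  0.0002, -0.    ]), 'tau': array([ -0.0007, -58.2725,   1.5328, -27.2926,  -0.0544,   0.0102,
         0.    ]), 'ee_pos': array([0.209 , 0.6418, 0.2227]), 'tcp_rot': array([-0.    ,  0.1568,  0.9876,  0.    ]), 'wrist_force': array([-0.5792, -0.7364, -0.1479]), 'ft_torque': array([-0.0343,  0.0204, -0.0418]), 'width': 0.08778048228508081}
```

View pics/ab.png

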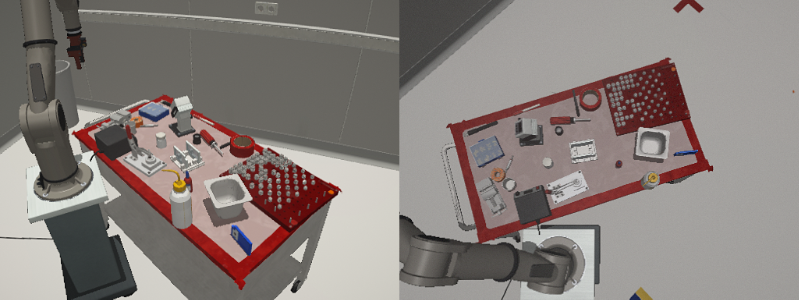

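```bash
python3 - <<'E'
import cv2,numpy as np
a=cv2.imread("pics/a1.png")[110:260,170:330]
b=cv2.imread("pics/b1.png")[130:240,130:310]
a=cv2.resize(a,(400,375),interpolation=2);b=cv2.resize(b,(0,0),fx=3.3,fy=3.3,interpolation=2)
a=cv2.resize(cv2.imread("pics/a1.png")[110:255,170:330],(640,580),interpolation=2)
cv2.imwrite("pics/ca.png",a);cv2.imwrite("pics/cb.png",cv2.resize(b,(792,484)))
E
```

```text
(no output)
```

View pics/ca.png

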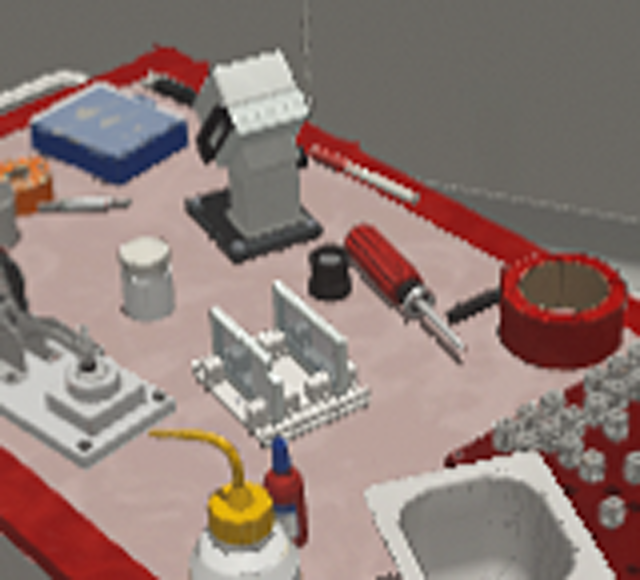

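View pics/cb.png

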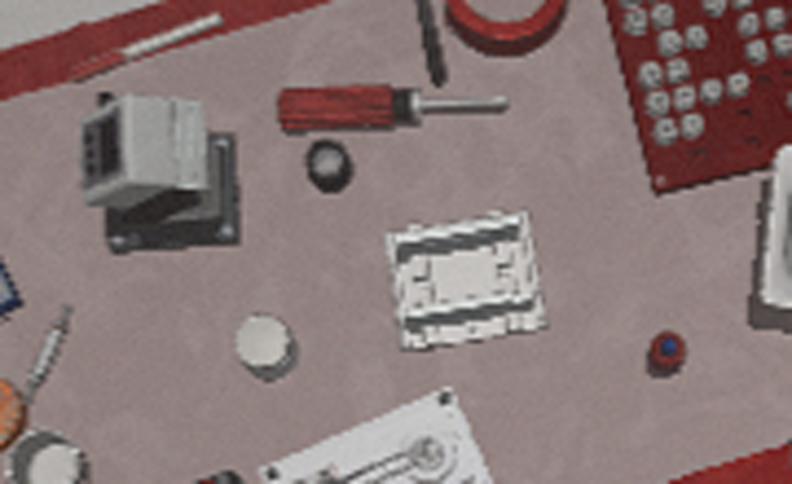

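```bash
python3 - <<'E'
from h import *
np.set_printoptions(precision=4,suppress=True)
a=snapshot("side");b=snapshot("top")
A=lambda x,y:(170+x/4,110+y/4); B=lambda x,y:(130+x/4.4,130+y/4.4)
def f(n,uv,z): print(n,atz(b,uv,z))
f("rack corners",B(388,235),.008);f("",B(528,212),.008);f("",B(547,328),.008);f("",B(403,350),.008)
print("side rack corners",*[atz(a,A(*c),.008) for c in((198,368),(265,435),(368,395))])
print("far cassette ends top", atz(b,B(397,243),.068),atz(b,B(523,224),.068)); print("near", atz(b,B(405,325),.068),atz(b,B(535,305),.068))
print("side near:",atz(a,A(212,310),.068),atz(a,A(274,352),.068)," far",atz(a,A(275,284),.068),atz(a,A(346,340),.068))
f("jar",B(262,342),.061);f("loupe",B(330,163),.038);f("bottle",B(667,348),.09)
# reader: mouth triangulation
print("mouth tri",tri((b,B(100,150)),(a,A(213,137))), "rd base",atz(b,B(108,250),.008),atz(b,B(238,243),.008),atz(b,B(235,132),.008))
print("box top edge pts", tri((b,B(208,98)),(a,A(280,52))),tri((b,B(208,187)),(a,A(308,105))),tri((b,B(120,97)),(a,A(220,58))),)
w=save("wrist","w1",s=1.2)
E
```

```text
rack corners [ 0.54   -0.0431  0.008 ]
 [ 0.5595 -0.1581  0.008 ]
 [ 0.4627 -0.174   0.008 ]
 [ 0.4444 -0.057   0.008 ]
side rack corners [ 0.4503 -0.0584  0.008 ] [ 0.4677 -0.1625  0.008 ] [ 0.562  -0.1521  0.008 ]
far cassette ends top [ 0.5207 -0.0555  0.068 ] [ 0.5363 -0.1554  0.068 ]
near [ 0.4547 -0.0629  0.068 ] [ 0.4709 -0.1652  0.068 ]
side near: [ 0.4639 -0.0663  0.068 ] [ 0.4875 -0.1401  0.068 ]  far [ 0.5238 -0.0547  0.068 ] [ 0.5445 -0.1503  0.068 ]
jar [0.4422 0.0503 0.061 ]
loupe [0.5934 0.0026 0.038 ]
bottle [ 0.4332 -0.2681  0.09  ]
mouth tri [0.5777 0.1843 0.0753] rd base [0.5271 0.1863 0.008 ] [0.5331 0.08   0.008 ] [0.6272 0.0854 0.008 ]
box top edge pts [0.595  0.0759 0.2063] [0.5781 0.0739 0.1498] [0.5857 0.1502 0.1749]
```

View pics/w1.png

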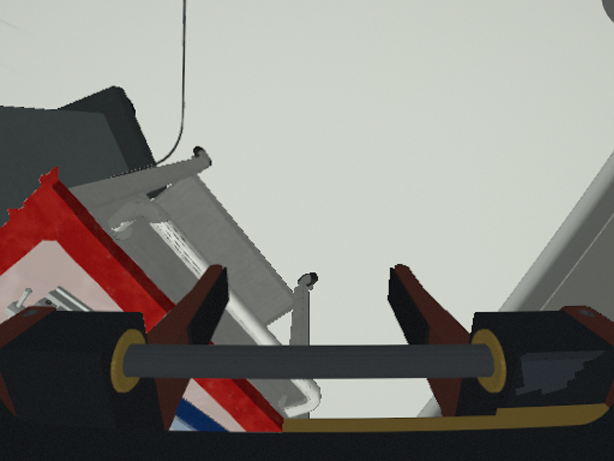

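The near cassette's top edge looks stepped at its right end, which may be the notch; a wrist view has to confirm that. The rows list only a roll, so I'll check how the command documents itself.

```bash
cat > pl.py <<'E'
from h import *
from scipy.spatial.transform import Rotation as Ro
import json,sys
np.set_printoptions(precision=4,suppress=True)
def rot(s): q=s["tcp_rot"]; return Ro.from_quat([q[1],q[2],q[3],q[0]])
def st():
    s=observe(); R=rot(s).as_matrix()
    print("t",round(s["t"],2),"p",s["ee_pos"],"q",s["q"],"F",s["wrist_force"].round(1),"w",round(s["width"],4))
    print(" tx",R[:,0],"ty",R[:,1],"tz",R[:,2]); return s,R
def plan(wps,roll=0,step=60):
    """rows (tool mm) through world waypoints, roll spread at .18/row from the start"""
    s,R=st(); p=s["ee_pos"].copy(); rem=roll; out=[]
    for w in wps:
        d=np.array(w)-p; n=max(1,int(np.ceil(np.linalg.norm(d)*1000/step)))
        for i in range(n):
            r=np.clip(rem,-.18,.18); out.append(((R.T@d/n*1000).round().tolist(),round(float(r),3)))
            R=R@Ro.from_rotvec([0,0,r]).as_matrix(); rem-=r
        p=np.array(w)
    for o in out: print(o)
    print("left roll",rem)
E
python3 - <<'E'
from pl import *
plan([[.209,.642,.34],[.45,.42,.34],[.55,.10,.34],[.48,-.08,.34]],1.094)
E
```

```text
t 1.35 p [0.209  0.6418 0.2227] q [-1.3641  0.477   0.0224  1.5554 -0.0115  1.1093 -0.0831] F [ 0.8 -0.2  0.3] w 0.0878
 tx [-0.9509  0.3096 -0.    ] ty [ 0.3096  0.9509 -0.    ] tz [ 0. -0. -1.]
([0.0, 0.0, -59.0], 0.18)
([0.0, 0.0, -59.0], 0.18)
([-54.0, -4.0, 0.0], 0.18)
([-54.0, 6.0, 0.0], 0.18)
([-52.0, 16.0, 0.0], 0.18)
([-49.0, 25.0, 0.0], 0.18)
([-43.0, 33.0, 0.0], 0.014)
([-43.0, 34.0, 0.0], 0.0)
([-55.0, 8.0, 0.0], 0.0)
([-55.0, 8.0, 0.0], 0.0)
([-55.0, 8.0, 0.0], 0.0)
([-55.0, 8.0, 0.0], 0.0)
([-55.0, 8.0, 0.0], 0.0)
([-55.0, 8.0, 0.0], 0.0)
([-42.0, -25.0, 0.0], 0.0)
([-42.0, -25.0, 0.0], 0.0)
([-42.0, -25.0, 0.0], 0.0)
([-42.0, -25.0, 0.0], 0.0)
left roll 0.0
```

```bash
python3 -m jog '[{"fingers":1,"dp":[0,0,-59],"roll":0.18},{"fingers":1,"dp":[0,0,-59],"roll":0.18},{"fingers":1,"dp":[-54,-4,0],"roll":0.18},{"fingers":1,"dp":[-54,6,0],"roll":0.18},{"fingers":1,"dp":[-52,16,0],"roll":0.18},{"fingers":1,"dp":[-49,25,0],"roll":0.18},{"fingers":1,"dp":[-43,33,0],"roll":0.014},{"fingers":1,"dp":[-43,34,0],"roll":0}]'
python3 -c "
from pl import *
plan([[.55,.10,.34],[.48,-.08,.34]],0)"
```

```text
t: 2.35
ee_pos: [0.447, 0.4138, 0.3442]
tcp_rot: [-0.001, 0.657, 0.754, 0.001]
wrist_force: [-0.3, 0.8, -0.7]
width: 0.0879
t 2.35 p [0.447  0.4138 0.3442] q [-1.1301  0.2867  0.3643  1.5824 -0.1078  1.2908 -0.6133] F [-0.3  0.8 -0.7] w 0.0879
 tx [-0.136   0.9907  0.0028] ty [ 0.9907  0.136  -0.0007] tz [-0.0011  0.0026 -1.    ]
([-54.0, 10.0, 1.0], 0.0)
([-54.0, 10.0, 1.0], 0.0)
([-54.0, 10.0, 1.0], 0.0)
([-54.0, 10.0, 1.0], 0.0)
([-54.0, 10.0, 1.0], 0.0)
([-54.0, 10.0, 1.0], 0.0)
([-42.0, -23.0, -0.0], 0.0)
([-42.0, -23.0, -0.0], 0.0)
([-42.0, -23.0, -0.0], 0.0)
([-42.0, -23.0, -0.0], 0.0)
left roll 0.0
```

```bash
python3 -m jog '[{"fingers":1,"dp":[-54,10,0],"roll":0},{"fingers":1,"dp":[-54,10,0],"roll":0},{"fingers":1,"dp":[-54,10,0],"roll":0},{"fingers":1,"dp":[-54,10,0],"roll":0},{"fingers":1,"dp":[-54,10,0],"roll":0},{"fingers":1,"dp":[-48,-14,0],"roll":0},{"fingers":1,"dp":[-48,-14,0],"roll":0},{"fingers":1,"dp":[-40,-14,0],"roll":0}]'
python3 -c "
from pl import *
st()
w=save('wrist','w2',s=1.5)
R=np.array(w['R']);print('cam',-R.T@w['t'],R[2])
for c in ((.5,-.11,.068),): print(proj(w,c))
for t in ('cassette_notch','cassette_center','blank_center'): print(t,[(r['p'],r['point'][0]*768,r['point'][1]*576) for r in search_frame(w,t)])"
```

```text
t: 3.35
ee_pos: [0.5136, -0.0025, 0.3439]
tcp_rot: [0.0, 0.659, 0.752, 0.002]
wrist_force: [0.6, 0.4, 0.9]
width: 0.088
t 3.35 p [ 0.5136 -0.0025  0.3439] q [-0.6571  0.1019  0.5994  1.8064 -0.064   1.2479  0.0923] F [0.6 0.4 0.9] w 0.088
 tx [-0.1319  0.9913  0.003 ] ty [0.9913 0.1319 0.0038] tz [ 0.0034  0.0035 -1.    ]
cam [0.5025 0.0752 0.5082] [ 0.0405 -0.2815 -0.9587]
[[240.2592 220.5343]]
cassette_notch [(0.66, 337.2288, 314.84159999999997), (0.21, 451.6608, 231.7248), (0.2, 390.4512, 314.38079999999997)]
cassette_center [(0.93, 333.9264, 319.5072)]
blank_center [(0.79, 390.4512, 318.4704)]
```

View pics/w2.png

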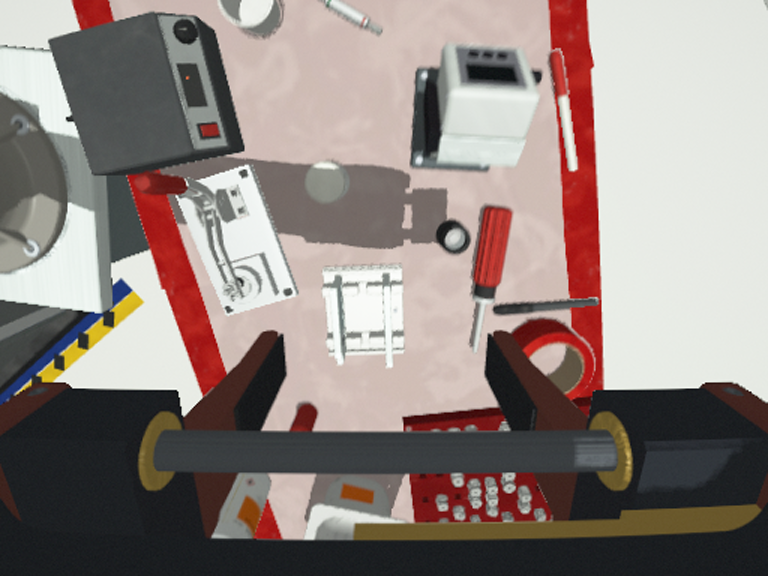

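```bash
python3 -m jog '[{"fingers":1,"dp":[-8,-9,47],"roll":0},{"fingers":1,"dp":[-8,-9,47],"roll":0},{"fingers":1,"dp":[-8,-9,47],"roll":0}]'
python3 -c "
from pl import *
st()
w=snapshot('wrist');import pickle;pickle.dump(w,open('w3.pkl','wb'))
print(search_frame(w,'cassette_notch'),proj(w,[[.462,-.06,.068],[.487,-.16,.068]]))
im=w['pixels'][:,:,::-1]
u,v=proj(w,[.495,-.105,.068])[0].astype(int);print(u,v)
a,b=max(0,u-100),max(0,v-75);cv2.imwrite('pics/w3.png',cv2.resize(im[b:b+150,a:a+200],(800,600),interpolation=2));print(a,b)"
```

```text
t: 3.92
ee_pos: [0.4956, -0.0211, 0.2025]
tcp_rot: [0.003, 0.655, 0.756, 0.007]
wrist_force: [0.5, 0.8, -1.2]
width: 0.0875
t 3.92 p [ 0.4956 -0.0211  0.2025] q [-0.5908  0.2152  0.5944  2.0365 -0.1606  0.9187  0.2315] F [ 0.5  0.8 -1.2] w 0.0875
 tx [-0.142   0.9899  0.0057] ty [0.9898 0.1419 0.0143] tz [ 0.0133  0.0077 -0.9999]
[{'point': [0.4443, 0.6073], 'p': 0.98}] [[221.9422 211.33  ]
 [233.1374 286.3634]]
244 249
144 174
```

View pics/w3.png

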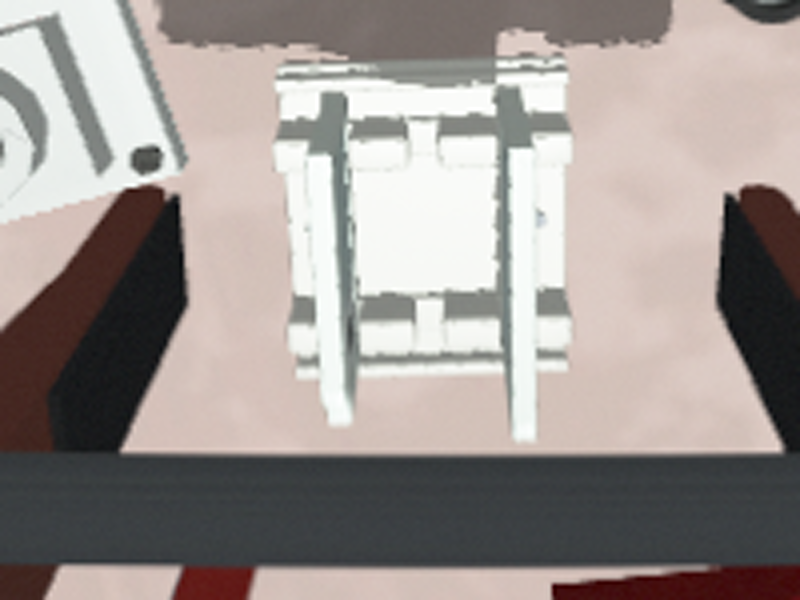

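```bash
python3 -c "
from h import *
import pickle
w=pickle.load(open('w3.pkl','rb'));a=cv2.imread('pics/a1.png')
g=lambda im:cv2.createCLAHE(4,(2,2)).apply(cv2.cvtColor(im,cv2.COLOR_BGR2GRAY))
i=cv2.resize(g(a[176:222,214:266]),None,fx=7.6,fy=7.6,interpolation=2)
j=w['pixels'][:,:,::-1][190:290,205:290].copy();j=cv2.resize(g(j),None,fx=4.6,fy=4.6,interpolation=2)
h=max(i.shape[0],j.shape[0]);f=lambda x:np.pad(x,((0,h-x.shape[0]),(0,0)))
cv2.imwrite('pics/m.png',np.hstack([f(i),f(j)]))"
```

```text
(no output)
```

View pics/m.png

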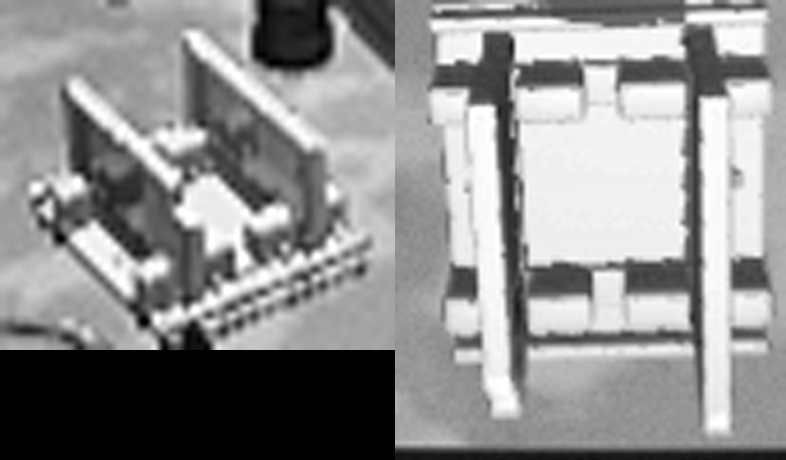

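```bash
python3 -c "
from pl import *
import pickle
w=pickle.load(open('w3.pkl','rb'))
M=lambda x,y:(205+(x-395)/4.6-.4,190+y/4.6-.4)
P=atz(w,M(482,100),.068);N=atz(w,M(494,380),.068);E=atz(w,M(508,412),.056);print('end+y',P,'notch step',N,'end-y',E)
F1=atz(w,M(713,97),.068);F2=atz(w,M(719,430),.068);print('blank',F1,F2,np.linalg.norm(F1-F2))
d=(E-P)[:2];d/=np.linalg.norm(d);e=(F2-F1)[:2];e/=np.linalg.norm(e);print(d,e,np.linalg.norm(E-P),np.linalg.norm(N-P))
# rack y axis ref
"
```

```text
end+y [ 0.4638 -0.0598  0.068 ] notch step [ 0.4758 -0.1405  0.068 ] end-y [ 0.4807 -0.1583  0.056 ]
blank [ 0.5218 -0.0508  0.068 ] [ 0.5394 -0.1479  0.068 ] 0.09868350164289148
[ 0.1689 -0.9856] [ 0.1785 -0.9839] 0.10069728701798733 0.08159513732786837
```

```bash
python3 -c "
from pl import *
plan([[.4674,-.0814,.13],[.4674,-.0814,.09]],-.03)"
```

```text
t 4.03 p [ 0.4914 -0.0221  0.1997] q [-0.5901  0.2181  0.5945  2.041  -0.1594  0.922   0.2303] F [-0.2  0.2  1.1] w 0.0881
 tx [-0.14    0.9901  0.0049] ty [0.9902 0.1399 0.0038] tz [ 0.0031  0.0054 -1.    ]
([-28.0, -16.0, 35.0], -0.03)
([-27.0, -17.0, 35.0], 0.0)
([-0.0, -0.0, 40.0], 0.0)
left roll 0.0
```

```bash
python3 -m jog '[{"fingers":0.35,"dp":[-28,-16,35],"roll":-0.03},{"fingers":0.35,"dp":[-27,-17,35],"roll":0},{"fingers":0.35,"dp":[0,0,30],"roll":0},{"fingers":0.35,"dp":[0,0,0],"roll":0}]' 10
python3 -c "
from pl import *
plan([[.4674,-.0814,.075],[.4674,-.0814,.036]],0)"
```

```text
t: 4.53
ee_pos: [0.4761, -0.0762, 0.1026]
tcp_rot: [0.002, 0.64, 0.768, 0.007]
wrist_force: [0.5, 0.8, 0.6]
width: 0.0513
t 4.53 p [ 0.4761 -0.0762  0.1026] q [-0.4147  0.3603  0.545   2.1513 -0.3058  0.6907  0.5196] F [0.5 0.8 0.6] w 0.0513
 tx [-0.1806  0.9835  0.0058] ty [0.9835 0.1805 0.0131] tz [ 0.0118  0.0081 -0.9999]
([-4.0, -10.0, 27.0], 0.0)
([-0.0, -1.0, 39.0], 0.0)
left roll 0.0
```

```bash
python3 -m jog '[{"fingers":0.35,"dp":[-4,-9,10],"roll":0},{"fingers":0.35,"dp":[0,0,0],"roll":0}]' 10
python3 -c "
from pl import *
plan([[.4674,-.0814,.036]],0,20)"
```

```text
t: 4.78
ee_pos: [0.4707, -0.0806, 0.0947]
tcp_rot: [0.003, 0.639, 0.769, 0.009]
wrist_force: [1.2, -0.0, -0.2]
width: 0.0324
t 4.78 p [ 0.4707 -0.0806  0.0947] q [-0.398   0.3654  0.537   2.1695 -0.3191  0.664   0.5453] F [ 1.2 -0.  -0.2] w 0.0324
 tx [-0.1832  0.983   0.0059] ty [0.9829 0.1831 0.0176] tz [ 0.0162  0.009  -0.9998]
([-0.0, -1.0, 20.0], 0.0)
([-0.0, -1.0, 20.0], 0.0)
([-0.0, -1.0, 20.0], 0.0)
left roll 0.0
```

```bash
python3 -m jog '[{"fingers":0.35,"dp":[0,-3,20],"roll":0},{"fingers":0.35,"dp":[0,-1,20],"roll":0},{"fingers":0.35,"dp":[0,-1,19],"roll":0},{"fingers":0.35,"dp":[0,0,3],"roll":0}]' 10
python3 -c "
from pl import *
st()"
```

```text
t: 5.28
ee_pos: [0.4719, -0.0792, 0.0356]
tcp_rot: [0.006, 0.638, 0.77, 0.013]
wrist_force: [-0.2, 0.2, 0.2]
width: 0.0306
t 5.28 p [ 0.4719 -0.0792  0.0356] q [-0.3156  0.4713  0.4427  2.2012 -0.4281  0.5234  0.6423] F [-0.2  0.2  0.2] w 0.0306
 tx [-0.186   0.9825  0.0062] ty [0.9822 0.1858 0.0274] tz [ 0.0258  0.0112 -0.9996]
```

```bash
python3 -m jog '[{"fingers":0.35,"dp":[0,-4,0],"roll":0},{"fingers":0.15,"dp":[0,0,0],"roll":0},{"fingers":0.0,"dp":[0,0,0],"roll":0},{"fingers":0,"dp":[0,0,0],"roll":0},{"fingers":0,"dp":[0,0,0],"roll":0}]' 12
python3 -c "
from pl import *
st()"
```

```text
t: 5.9
ee_pos: [0.4673, -0.0801, 0.0375]
tcp_rot: [0.006, 0.638, 0.77, 0.013]
wrist_force: [-1.3, -0.6, -0.4]
width: 0.0079
t 5.9 p [ 0.4673 -0.0801  0.0375] q [-0.3163  0.4623  0.4459  2.2103 -0.4258  0.5229  0.6435] F [-1.3 -0.6 -0.4] w 0.0079
 tx [-0.1852  0.9827  0.007 ] ty [0.9824 0.1849 0.0278] tz [ 0.026   0.012  -0.9996]
```

```bash
python3 -m jog '[{"fingers":0,"dp":[0,0,0],"roll":0},{"fingers":0,"dp":[0,0.5,-18],"roll":0},{"fingers":0,"dp":[0,0.5,-25],"roll":0},{"fingers":0,"dp":[0,1,-40],"roll":0},{"fingers":0,"dp":[0,1,-50],"roll":0},{"fingers":0,"dp":[0,1,-60],"roll":0},{"fingers":0,"dp":[0,0,-50],"roll":0}]' 35
python3 -c "
from pl import *
st();save('wrist','w4',s=.75);save('side','s4',s=.75)
print([ (r['p'],r['point']) for r in search_frame(snapshot('side'),'cassette_center')])
a=cv2.imread('pics/w4.png');b=cv2.imread('pics/s4.png');cv2.imwrite('pics/m4.png',np.hstack([a,b]))"
```

```text
t: 6.78
ee_pos: [0.4659, -0.081, 0.2854]
tcp_rot: [0.006, 0.637, 0.771, 0.012]
wrist_force: [0.9, 1.2, -1.5]
width: 0.0077
t 6.78 p [ 0.4659 -0.081   0.2854] q [-0.5811  0.0471  0.6648  1.9902 -0.0463  1.0908  0.2926] F [ 0.9  1.2 -1.5] w 0.0077
 tx [-0.1879  0.9822  0.0051] ty [0.9819 0.1877 0.0262] tz [ 0.0248  0.01   -0.9996]
[(0.77, [0.4498, 0.3406]), (0.73, [0.6068, 0.7971])]
```

View pics/m4.png

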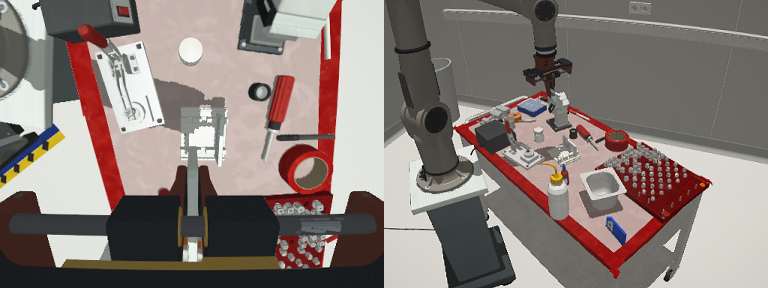

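Seen: the cassette is in the grip with its notched end toward −y, and the blank is still in the rack. The rows only roll, so the 40° tilt must come from the documented behaviour at the reach limit. I'll fit a kinematic model to plan that.

```bash
cat > kin.py <<'E'
import numpy as np
from scipy.spatial.transform import Rotation as Ro
from scipy.optimize import least_squares
D=[([-1.3641,.4770,.0224,1.5554,-.0115,1.1093,-.0831],[.209,.6418,.2227],[0,.1568,.9876,0]),
([-1.1301,.2867,.3643,1.5824,-.1078,1.2908,-.6133],[.447,.4138,.3442],[-.001,.657,.754,.001]),
([-.6571,.1019,.5994,1.8064,-.064,1.2479,.0923],[.5136,-.0025,.3439],[0,.659,.752,.002]),
([-.5901,.2181,.5945,2.041,-.1594,.922,.2303],[.4914,-.0221,.1997],[.0015,.655,.7555,.004]),
([-.4147,.3603,.545,2.1513,-.3058,.6907,.5196],[.4761,-.0762,.1026],[.002,.64,.768,.007]),
([-.3156,.4713,.4427,2.2012,-.4281,.5234,.6423],[.4719,-.0792,.0356],[.006,.638,.77,.013]),
([-.5811,.0471,.6648,1.9902,-.0463,1.0908,.2926],[.4659,-.081,.2854],[.006,.637,.771,.012])]
LO=np.array([-2.96,-.34,-1.41,.24,-1.37,.17,-2.96]);HI=np.array([2.96,2.1,1.46,2.44,4.51,1.92,2.96])
def Rz(a):c,s=np.cos(a),np.sin(a);return np.array([[c,-s,0],[s,c,0],[0,0,1]])
def Ry(a):c,s=np.cos(a),np.sin(a);return np.array([[c,0,s],[0,1,0],[-s,0,c]])
def fk(q,P,sg,pts=False):
    y0,h,a,b,c,e1,e2,e3,r7=P; R=Rz(y0)@Rz(sg*q[0]); p=np.array([0,0,h]); L=[p]
    R=R@Ry(q[1])@Rz(sg*q[2]); p=p+R@[e1,0,a]; L.append(p)
    R=R@Ry(q[3]); R=R@Rz(sg*q[4]); p=p+R@[e2,0,b]; L.append(p)
    R=R@Ry(q[5]); R=R@Rz(sg*q[6]+r7); p=p+R@Rz(-sg*q[6]-r7)@[e3,0,c]
    return (p,R,L) if pts else (p,R)
def fit(sg):
    def f(P):
        o=[]
        for q,p,w in D:
            p2,R=fk(q,P,sg); Rm=Ro.from_quat([w[1],w[2],w[3],w[0]])
            o+=list((p2-p)*5)+list((Rm.inv()*Ro.from_matrix(R)).as_rotvec())
        return o
    return min((least_squares(f,[y,.4,.4,.4,.25,0,0,0,r]) for y in(0,1.5,3,-1.5) for r in(0,1.5,3,-1.5)),key=lambda r:r.cost)
if __name__=="__main__":
    np.set_printoptions(precision=4,suppress=True)
    for sg in(1,-1):
        r=fit(sg);print(sg,r.cost,r.x,np.abs(r.fun).max())
E
python3 kin.py
```

```text
1 7.12352019819175 [-0.7002  6.3259 -2.1018 -0.5442  5.0022  1.286  -1.147   0.7856  0.2353] 1.8765851785524206
-1 0.0018435187003781669 [-0.0983  0.2555  0.5062  0.4586  0.2771  0.0139 -0.0073 -0.0176  1.4722] 0.03658386250700328
```

```bash
cat > sim.py <<'E'
from kin import *
P=fit(-1).x
def ik(p,R,q0,wo=1.,wp=1.,reg=1e-3):
    def f(q):
        p2,R2=fk(q,P,-1); return np.r_[wp*(p2-p),wo*Ro.from_matrix(R.T@R2).as_rotvec(),reg*(q-q0)]
    return least_squares(f,np.clip(q0,LO+1e-4,HI-1e-4),bounds=(LO,HI))
E
python3 -c "
from pl import *
from sim import *
b=snapshot('top');a=snapshot('side')
B=lambda x,y:(130+x/4.4,130+y/4.4);A=lambda x,y:(170+x/4,110+y/4)
for n,c,z in (('white far right',(208,98),.13),('white near right',(208,187),.13),('panel left near',(85,205),.112),('panel left far',(85,130),.112),('ridge far',(122,97),.1735),('ridge near',(137,205),.1735)): print(n,atz(b,B(*c),z))
q0=observe()['q']
phi=.057
ax=np.array([np.cos(phi),np.sin(phi),0]);H=np.array([.545,.13,.112])
for tilt in (0,.35,.7):
  zc=Ro.from_rotvec(ax*tilt).apply([0,0,1]);yc=np.cross(zc,ax)
  R=np.stack([-ax,yc,-zc],1) # tool x = y x z
  print(np.linalg.det(R))
  for g in (-.06,0.):
    p=H+ax*(g-.028)-zc*0+zc*(.03-.0125-.019)
    for q in (q0,np.array([-.6,.3,.5,1.9,.7,1.,1.2]),np.array([.3,.5,-.5,1.7,-.9,1.,1.2]),np.array([0,.5,0,1.7,.6,1.,1.5])):
        r=ik(p,R,q);print(tilt,g,r.cost.round(6),r.x)
o,d=ray(a,(87,95));print('cyl top ray',o,d,[o+d*(k-o[1])/d[1] for k in (.5,.7,.9,1.2)])
o,d=ray(a,(87,150));print([o+d*(k-o[1])/d[1] for k in (.5,.7,.9,1.2)])
"
```

```text
white far right [0.6223 0.0877 0.13  ]
white near right [0.5515 0.0854 0.13  ]
panel left near [0.5413 0.1831 0.112 ]
panel left far [0.6013 0.1858 0.112 ]
ridge far [0.6108 0.145  0.1735]
ridge near [0.5273 0.1304 0.1735]
1.0
0 -0.06 1e-06 [-0.5573  0.2971  0.2143  2.1595 -0.0975  0.6937  1.3504]
0 -0.06 0.0 [-0.5174  0.2948  0.1698  2.1596 -0.077   0.6926  1.3319]
0 -0.06 1e-06 [-0.0744  0.3053 -0.3252  2.1592  0.15    0.6978  1.1266]
0 -0.06 0.0 [-0.148   0.2988 -0.2424  2.1595  0.1107  0.6946  1.1622]
0 0.0 1e-06 [-0.4959  0.3837  0.1799  2.021  -0.099   0.745   1.3715]
0 0.0 0.0 [-0.4542  0.3812  0.1311  2.0211 -0.0719  0.7435  1.3481]
0 0.0 1e-06 [-0.1163  0.3898 -0.2636  2.0207  0.146   0.7486  1.1593]
0 0.0 0.0 [-0.1359  0.3879 -0.2405  2.0208  0.1329  0.7475  1.1706]
1.0
0.35 -0.06 2e-06 [-0.3345  0.308   0.1649  2.1853 -0.6131  0.7427  1.9265]
0.35 -0.06 1e-06 [-0.2752  0.3054  0.0982  2.186  -0.5874  0.7317  1.9039]
0.35 -0.06 0.0 [ 0.2275  0.3342 -0.4668  2.1916 -0.3342  0.6551  1.6787]
0.35 -0.06 1e-06 [ 0.1859  0.3279 -0.4196  2.1911 -0.3599  0.6606  1.7018]
0.35 0.0 2e
[... 518 characters left out ...]
]
0.7 -0.06 1e-06 [ 0.478   0.4566 -0.5765  2.1897 -0.6867  0.7628  2.1207]
0.7 0.0 3e-06 [-0.147   0.478   0.1389  2.0398 -0.9478  1.0061  2.2936]
0.7 0.0 2e-06 [-0.0551  0.4739  0.0284  2.0413 -0.9058  0.9697  2.2622]
0.7 0.0 0.0 [ 0.4417  0.5399 -0.5743  2.0508 -0.6055  0.7854  2.0221]
0.7 0.0 1e-06 [ 0.5726  0.5933 -0.7414  2.0541 -0.4729  0.7366  1.9109]
cyl top ray [ 0.1093 -1.146   0.8785] [ 0.0138  1.0258 -0.3964] [array([0.1315, 0.5   , 0.2425]), array([0.1342, 0.7   , 0.1652]), array([0.1369, 0.9   , 0.0879]), array([ 0.141,  1.2  , -0.028])]
[array([0.0787, 0.5   , 0.0117]), array([ 0.075 ,  0.7   , -0.0936]), array([ 0.0713,  0.9   , -0.1989]), array([ 0.0657,  1.2   , -0.3569])]
```

```bash
cat > s2.py <<'E'
from sim import *
np.set_printoptions(precision=3,suppress=True)
phi=.057;ax=np.array([np.cos(phi),np.sin(phi),0]);zc=np.array([0,0,1.]);yc=np.cross(zc,ax);R0=np.stack([-ax,yc,-zc],1)
n=np.array([-np.sin(phi),np.cos(phi),0])
for nm,p0,d,q0 in (("outer",n*.85+[0,0,.35],n*.05,[-1.6,.8,.1,.9,0,1.4,0]),("outer-hi",n*.6+[0,0,.45],np.array([0,0,.05]),[-1.6,.2,.1,1.4,0,1.4,0]),("inner",-n*.47+[0,0,.3],n*.05,[1.3,.1,.1,2.0,0,1.1,0])):
  for wo in (1.,.2):
    p,R,q=p0,R0,np.array(q0); 
    for k in range(25):
        r=ik(p,R,q,wo=wo,reg=1e-2);q=r.x;p,R=fk(q,P,-1)
        if k%6==0: print(nm,wo,k,p,"tilt",np.degrees(Ro.from_matrix(R@R0.T).as_rotvec()@ax).round(1),np.degrees(Ro.from_matrix(R@R0.T).as_rotvec()),q)
        p=p+d
E
python3 s2.py
```

```text
outer 1.0 0 [-0.048  0.848  0.35 ] tilt 0.0 [0.004 0.    0.   ] [-1.743  0.806  0.044  0.714 -0.032  1.622 -0.087]
outer 1.0 6 [-0.054  0.945  0.277] tilt 3.3 [3.323 0.19  0.001] [-1.728  1.136  0.016  0.24  -0.015  1.708 -0.097]
outer 1.0 12 [-0.056  0.986  0.206] tilt 7.6 [7.56  0.431 0.001] [-1.727  1.215  0.005  0.24  -0.005  1.554 -0.098]
outer 1.0 18 [-0.058  1.019  0.153] tilt 11.9 [11.886  0.678  0.001] [-1.726  1.277  0.001  0.24  -0.001  1.416 -0.098]
outer 1.0 24 [-0.06   1.046  0.113] tilt 16.2 [16.203  0.924  0.001] [-1.726  1.326  0.     0.24  -0.     1.293 -0.099]
outer 0.2 0 [-0.048  0.848  0.35 ] tilt 0.1 [0.098 0.01  0.012] [-1.743  0.804  0.044  0.717 -0.032  1.619 -0.086]
outer 0.2 6 [-0.061  1.072  0.322] tilt 31.5 [31.465  1.792  0.012] [-1.73   1.139  0.027  0.24  -0.027  1.213 -0.095]
outer 0.2 12 [-0.069  1.218  0.293] tilt 70.2 [70.108  3.989  0.01 ] [-1.727  1.33   0.01   0.24  -0.012  0.346 -0.096]
outer 0.2 18 [-0.07   1.23   0.282] tilt 77.8 [77.624  4.483  0.036] [-1.759  1.382  0.23   0.24  -0.359  0.17   0.037]
outer 0.2 24 [-0.07   1.232  0.275] tilt
[... 1772 characters left out ...]
er 1.0 24 [0.236 0.119 0.238] tilt 9.9 [ 9.625  4.486 -0.009] [-0.151 -0.329 -0.19   2.43  -0.274  1.089  1.432]
inner 0.2 0 [ 0.03 -0.47  0.3 ] tilt 0.1 [-0.026  1.952 -1.909] [ 1.595  0.04  -0.21   1.961  0.046  1.145  2.96 ]
inner 0.2 6 [ 0.018 -0.207  0.284] tilt 15.3 [15.08   4.931 -2.635] [ 1.332 -0.34  -0.     2.334  0.042  1.422  2.901]
inner 0.2 12 [ 0.037 -0.037  0.317] tilt 47.4 [46.68  14.587 -1.933] [ 1.111 -0.34  -0.017  2.44  -0.077  1.892  2.698]
inner 0.2 18 [0.113 0.181 0.349] tilt 49.0 [47.231 32.48   6.415] [ 0.061 -0.34  -0.127  2.44  -0.747  1.781  1.84 ]
inner 0.2 24 [0.097 0.48  0.349] tilt 49.1 [47.303 32.592  6.509] [-0.287 -0.067 -0.711  2.223 -1.225  1.11   1.434]
```

```bash
python3 -c "
from pl import *
plan([[.466,-.06,.37],[.53,.08,.42],[.48,.32,.45],[.30,.50,.48],[-.033,.59,.52]],-1.44,58)"
```

```text
t 7.08 p [ 0.4646 -0.0808  0.2817] q [-0.5788  0.0518  0.6636  1.9952 -0.0488  1.0866  0.295 ] F [ 0.  -0.  -0.7] w 0.0082
 tx [-0.1878  0.9822  0.0057] ty [0.982  0.1877 0.0218] tz [ 0.0203  0.0097 -0.9997]
([10.0, 4.0, -44.0], -0.18)
([10.0, 5.0, -44.0], -0.18)
([29.0, 43.0, -16.0], -0.18)
([20.0, 47.0, -16.0], -0.18)
([12.0, 50.0, -16.0], -0.18)
([31.0, 38.0, -6.0], -0.18)
([24.0, 43.0, -6.0], -0.18)
([16.0, 46.0, -6.0], -0.18)
([7.0, 49.0, -6.0], -0.0)
([7.0, 49.0, -6.0], 0.0)
([34.0, 38.0, -6.0], 0.0)
([34.0, 38.0, -6.0], 0.0)
([34.0, 38.0, -6.0], 0.0)
([34.0, 38.0, -6.0], 0.0)
([34.0, 38.0, -6.0], 0.0)
([54.0, 18.0, -8.0], 0.0)
([54.0, 18.0, -8.0], 0.0)
([54.0, 18.0, -8.0], 0.0)
([54.0, 18.0, -8.0], 0.0)
([54.0, 18.0, -8.0], 0.0)
([54.0, 18.0, -8.0], 0.0)
left roll 0.0
```

```bash
python3 -m jog '[{"fingers":0,"dp":[10,4,-44],"roll":-0.18},{"fingers":0,"dp":[10,5,-44],"roll":-0.18},{"fingers":0,"dp":[29,43,-16],"roll":-0.18},{"fingers":0,"dp":[20,47,-16],"roll":-0.18},{"fingers":0,"dp":[12,50,-16],"roll":-0.18},{"fingers":0,"dp":[31,38,-6],"roll":-0.18},{"fingers":0,"dp":[24,43,-6],"roll":-0.18},{"fingers":0,"dp":[16,46,-6],"roll":-0.18}]'
python3 -c "
from pl import *
plan([[.46,.34,.47],[.30,.50,.50],[-.033,.59,.53]],0,58)"
```

```text
t: 8.07
ee_pos: [0.4918, 0.229, 0.4261]
tcp_rot: [-0.002, -0.047, 0.999, -0.001]
wrist_force: [-0.5, 1.1, -0.1]
width: 0.0081
t 8.07 p [0.4918 0.229  0.4261] q [-0.8719  0.1259  0.3673  1.5896 -0.0457  1.4388  1.1639] F [-0.5  1.1 -0.1] w 0.0081
 tx [-0.9956 -0.094   0.004 ] ty [-0.094   0.9956 -0.0016] tz [-0.0039 -0.002  -1.    ]
([7.0, 38.0, -15.0], 0.0)
([7.0, 38.0, -15.0], 0.0)
([7.0, 38.0, -15.0], 0.0)
([36.0, 44.0, -7.0], 0.0)
([36.0, 44.0, -7.0], 0.0)
([36.0, 44.0, -7.0], 0.0)
([36.0, 44.0, -7.0], 0.0)
([54.0, 20.0, -5.0], 0.0)
([54.0, 20.0, -5.0], 0.0)
([54.0, 20.0, -5.0], 0.0)
([54.0, 20.0, -5.0], 0.0)
([54.0, 20.0, -5.0], 0.0)
([54.0, 20.0, -5.0], 0.0)
left roll 0.0
```

```bash
python3 -m jog '[{"fingers":0,"dp":[12,52,-20],"roll":0.035},{"fingers":0,"dp":[12,52,-20],"roll":0},{"fingers":0,"dp":[42,45,-10],"roll":0},{"fingers":0,"dp":[42,45,-10],"roll":0},{"fingers":0,"dp":[42,42,-10],"roll":0},{"fingers":0,"dp":[58,20,-10],"roll":0},{"fingers":0,"dp":[58,20,-10],"roll":0},{"fingers":0,"dp":[60,12,-10],"roll":0}]'
python3 -c "
from pl import *
plan([[-.033,.59,.56]],0,58)"
```

```text
t: 9.07
ee_pos: [0.1435, 0.5062, 0.5077]
tcp_rot: [-0.011, -0.029, 0.999, -0.016]
wrist_force: [0.2, 0.4, -1.2]
width: 0.0076
t 9.07 p [0.1435 0.5062 0.5077] q [-1.4406  0.1142  0.0431  1.4194 -0.0207  1.6434  0.2306] F [ 0.2  0.4 -1.2] w 0.0076
 tx [-0.998  -0.0582  0.0234] ty [-0.0589  0.9978 -0.0307] tz [-0.0216 -0.032  -0.9993]
([43.0, 23.0, -13.0], 0.0)
([43.0, 23.0, -13.0], 0.0)
([43.0, 23.0, -13.0], 0.0)
([43.0, 23.0, -13.0], 0.0)
left roll 0.0
```

```bash
python3 -m jog '[{"fingers":0,"dp":[45,18,-30],"roll":0},{"fingers":0,"dp":[45,18,-40],"roll":0},{"fingers":0,"dp":[45,18,-50],"roll":0},{"fingers":0,"dp":[40,5,-60],"roll":0},{"fingers":0,"dp":[0,0,-60],"roll":0},{"fingers":0,"dp":[0,0,-60],"roll":0}]'
python3 -c "
from pl import *
st()"
```

```text
t: 9.82
ee_pos: [-0.0169, 0.5514, 0.6709]
tcp_rot: [-0.013, -0.036, 0.999, 0.027]
wrist_force: [0.6, -0.7, -0.8]
width: 0.008
t 9.82 p [-0.0169  0.5514  0.6709] q [-2.0694  0.1766  0.4929  1.0158 -0.1167  1.9144  0.015 ] F [ 0.6 -0.7 -0.8] w 0.008
 tx [-0.9971 -0.0724  0.0236] ty [-0.071   0.996   0.0545] tz [-0.0274  0.0526 -0.9982]
```

```bash
python3 -m jog '[{"fingers":0,"dp":[0,10,-60],"roll":0},{"fingers":0,"dp":[0,10,-60],"roll":0},{"fingers":0,"dp":[0,15,-60],"roll":0},{"fingers":0,"dp":[0,15,-60],"roll":0}]'
python3 -c "
from pl import *
st()"
```

```text
t: 10.32
ee_pos: [-0.0178, 0.5545, 0.7643]
tcp_rot: [-0.014, -0.035, 0.992, 0.123]
wrist_force: [-1.2, 0.2, -0.2]
width: 0.008
t 10.32 p [-0.0178  0.5545  0.7643] q [-2.1597  0.143   0.5971  0.858  -0.1218  1.9148  0.0091] F [-1.2  0.2 -0.2] w 0.008
 tx [-0.9971 -0.0735  0.0186] ty [-0.0667  0.967   0.2458] tz [-0.0361  0.2439 -0.9691]
```

```bash
python3 -m jog '[{"fingers":0,"dp":[0,15,-60],"roll":0},{"fingers":0,"dp":[0,18,-60],"roll":0},{"fingers":0,"dp":[0,20,-58],"roll":0},{"fingers":0,"dp":[0,22,-58],"roll":0},{"fingers":0,"dp":[0,24,-57],"roll":0}]'
python3 -c "
from pl import *
st()"
```

```text
t: 10.95
ee_pos: [-0.0157, 0.533, 0.8862]
tcp_rot: [-0.016, -0.033, 0.969, 0.246]
wrist_force: [0.8, 1.3, -1.0]
width: 0.0076
t 10.95 p [-0.0157  0.533   0.8862] q [-2.3318  0.0995  0.7903  0.6555 -0.1294  1.9151  0.0021] F [ 0.8  1.3 -1. ] w 0.0076
 tx [-0.9973 -0.0717  0.0144] ty [-0.0561  0.8767  0.4778] tz [-0.0469  0.4757 -0.8783]
```

```bash
python3 -m jog '[{"fingers":0,"dp":[0,27,-55],"roll":0},{"fingers":0,"dp":[0,29,-55],"roll":0},{"fingers":0,"dp":[0,32,-53],"roll":0},{"fingers":0,"dp":[0,34,-52],"roll":0}]'
python3 -c "
from pl import *
s,R=st()
s=snapshot('side')
st()"
```

```text
t: 11.45
ee_pos: [-0.0143, 0.5093, 0.9785]
tcp_rot: [-0.018, -0.031, 0.94, 0.34]
wrist_force: [0.3, 0.1, -1.2]
width: 0.008
t 11.45 p [-0.0143  0.5093  0.9785] q [-2.3559  0.0961  0.8602  0.4635 -0.167   1.9152 -0.0004] F [ 0.3  0.1 -1.2] w 0.008
 tx [-0.9974 -0.0711  0.0118] ty [-0.047   0.7662  0.6409] tz [-0.0546  0.6387 -0.7675]
t 11.5 p [-0.0136  0.5078  0.9814] q [-2.3556  0.0946  0.8608  0.4584 -0.1677  1.9152 -0.0004] F [ 1.9 -1.1  0.6] w 0.0077
 tx [-0.9974 -0.0713  0.0124] ty [-0.0465  0.7622  0.6456] tz [-0.0555  0.6434 -0.7636]
```

```bash
python3 -c "
from pl import *
plan([[.10,.54,.80],[.25,.46,.62],[.36,.30,.48],[.39,.14,.36]],0,60)
b=snapshot('top');B=lambda x,y:(130+x/4.4,130+y/4.4)
print(atz(b,B(445,398),.01),atz(b,B(262,470),.01),'box',atz(b,(512/.78-512,0),0)if 0 else '')
b1=cv2.imread('pics/b1.png');print('blackbox',atz(b,((548-400)/.78,187/.78),.1),atz(b,((513-400)/.78,222/.78),.1))"
```

```text
t 11.5 p [-0.0136  0.5078  0.9814] q [-2.3556  0.0946  0.8608  0.4584 -0.1677  1.9152 -0.0004] F [ 1.9 -1.1  0.6] w 0.0077
 tx [-0.9974 -0.0713  0.0124] ty [-0.0465  0.7622  0.6456] tz [-0.0555  0.6434 -0.7636]
([-29.0, -24.0, 38.0], 0.0)
([-29.0, -24.0, 38.0], 0.0)
([-29.0, -24.0, 38.0], 0.0)
([-29.0, -24.0, 38.0], 0.0)
([-29.0, -37.0, 16.0], 0.0)
([-29.0, -37.0, 16.0], 0.0)
([-29.0, -37.0, 16.0], 0.0)
([-29.0, -37.0, 16.0], 0.0)
([-29.0, -37.0, 16.0], 0.0)
([-25.0, -54.0, -1.0], 0.0)
([-25.0, -54.0, -1.0], 0.0)
([-25.0, -54.0, -1.0], 0.0)
([-25.0, -54.0, -1.0], 0.0)
([-5.0, -50.0, -3.0], 0.0)
([-5.0, -50.0, -3.0], 0.0)
([-5.0, -50.0, -3.0], 0.0)
([-5.0, -50.0, -3.0], 0.0)
left roll 0.0
[ 0.4048 -0.0917  0.01  ] [0.3464 0.0545 0.01  ] box 
blackbox [0.3273 0.0408 0.1   ] [0.1799 0.1838 0.1   ]
```

```bash
python3 -m jog '[{"fingers":0,"dp":[-29,-24,38],"roll":0},{"fingers":0,"dp":[-29,-24,38],"roll":0},{"fingers":0,"dp":[-29,-24,38],"roll":0},{"fingers":0,"dp":[-29,-24,38],"roll":0},{"fingers":0,"dp":[-32,-40,18],"roll":0},{"fingers":0,"dp":[-32,-40,18],"roll":0},{"fingers":0,"dp":[-32,-40,18],"roll":0}]'
python3 -c "
from pl import *
plan([[.25,.46,.62],[.36,.30,.48],[.39,.14,.36]],0,60)"
```

```text
t: 12.42
ee_pos: [0.1604, 0.493, 0.7208]
tcp_rot: [-0.017, -0.031, 0.941, 0.336]
wrist_force: [0.1, -0.6, -0.9]
width: 0.0078
t 12.43 p [0.1604 0.493  0.7208] q [-1.9731 -0.3289  0.4757  1.4576  0.032   1.2994  0.172 ] F [ 0.1 -0.6 -0.9] w 0.0078
 tx [-0.9975 -0.0695  0.0105] ty [-0.0471  0.7723  0.6335] tz [-0.0522  0.6314 -0.7737]
([-29.0, -31.0, 17.0], 0.0)
([-29.0, -31.0, 17.0], 0.0)
([-29.0, -31.0, 17.0], 0.0)
([-25.0, -54.0, 0.0], 0.0)
([-25.0, -54.0, 0.0], 0.0)
([-25.0, -54.0, 0.0], 0.0)
([-25.0, -54.0, 0.0], 0.0)
([-5.0, -50.0, -2.0], 0.0)
([-5.0, -50.0, -2.0], 0.0)
([-5.0, -50.0, -2.0], 0.0)
([-5.0, -50.0, -2.0], 0.0)
left roll 0.0
```

```bash
python3 -c "
from pl import *
plan([[.36,.46,.56],[.46,.28,.45],[.44,.16,.36]],0,60)"
```

```text
t 12.43 p [0.1604 0.493  0.7208] q [-1.9731 -0.3289  0.4757  1.4576  0.032   1.2994  0.172 ] F [ 0.1 -0.6 -0.9] w 0.0078
 tx [-0.9975 -0.0695  0.0105] ty [-0.0471  0.7723  0.6335] tz [-0.0522  0.6314 -0.7737]
([-40.0, -27.0, 19.0], 0.0)
([-40.0, -27.0, 19.0], 0.0)
([-40.0, -27.0, 19.0], 0.0)
([-40.0, -27.0, 19.0], 0.0)
([-40.0, -27.0, 19.0], 0.0)
([-22.0, -53.0, -8.0], 0.0)
([-22.0, -53.0, -8.0], 0.0)
([-22.0, -53.0, -8.0], 0.0)
([-22.0, -53.0, -8.0], 0.0)
([9.0, -50.0, -2.0], 0.0)
([9.0, -50.0, -2.0], 0.0)
([9.0, -50.0, -2.0], 0.0)
left roll 0.0
```

```bash
python3 -m jog '[{"fingers":0,"dp":[-40,-27,19],"roll":0},{"fingers":0,"dp":[-40,-27,19],"roll":0},{"fingers":0,"dp":[-40,-27,19],"roll":0}]'
python3 -c "
from pl import *
plan([[.36,.46,.56],[.46,.28,.45],[.44,.16,.36]],0,60)"
```

```text
t: 12.8
ee_pos: [0.285, 0.4713, 0.6143]
tcp_rot: [-0.016, -0.029, 0.943, 0.331]
wrist_force: [0.6, 0.7, -0.7]
width: 0.0078
t 12.8 p [0.285  0.4713 0.6143] q [-1.8773 -0.3129  0.7239  1.6346 -0.1314  1.1519  0.5352] F [ 0.6  0.7 -0.7] w 0.0078
 tx [-0.9978 -0.0659  0.0108] ty [-0.0446  0.7787  0.6258] tz [-0.0497  0.6239 -0.7799]
([-37.0, -23.0, 16.0], 0.0)
([-37.0, -23.0, 16.0], 0.0)
([-22.0, -53.0, -8.0], 0.0)
([-22.0, -53.0, -8.0], 0.0)
([-22.0, -53.0, -8.0], 0.0)
([-22.0, -53.0, -8.0], 0.0)
([9.0, -50.0, -1.0], 0.0)
([9.0, -50.0, -1.0], 0.0)
([9.0, -50.0, -1.0], 0.0)
left roll 0.0
```

```bash
python3 -m jog '[{"fingers":0,"dp":[-45,-25,18],"roll":0},{"fingers":0,"dp":[-45,-25,18],"roll":0},{"fingers":0,"dp":[-22,-53,-5],"roll":0},{"fingers":0,"dp":[-22,-53,-5],"roll":0}]'
python3 -c "
from pl import *
plan([[.46,.28,.45],[.44,.16,.36]],0,60)"
```

```text
t: 13.3
ee_pos: [0.4264, 0.3701, 0.4826]
tcp_rot: [-0.017, -0.029, 0.945, 0.325]
wrist_force: [0.1, -0.1, -0.3]
width: 0.0078
t 13.3 p [0.4264 0.3701 0.4826] q [-1.9381 -0.3085  1.2078  1.7871 -0.2762  1.0831  1.0272] F [ 0.1 -0.1 -0.3] w 0.0078
 tx [-0.9977 -0.0663  0.0138] ty [-0.0439  0.7876  0.6146] tz [-0.0516  0.6126 -0.7887]
([-14.0, -46.0, -16.0], 0.0)
([-14.0, -46.0, -16.0], 0.0)
([9.0, -50.0, -0.0], 0.0)
([9.0, -50.0, -0.0], 0.0)
([9.0, -50.0, -0.0], 0.0)
left roll 0.0
```

```bash
cat > s3.py <<'E'
from pl import *
from sim import *
import sys,json
def run(wps,step=.05,reg=1e-2):
    s=observe();q=s["q"].copy();p,R=fk(q,P,-1);print("model err",p-s["ee_pos"],np.degrees((rot(s).inv()*Ro.from_matrix(R)).as_rotvec()))
    for w in wps:
        w=np.array(w);p,_=fk(q,P,-1);n=int(np.ceil(np.linalg.norm(w-p)/step))
        for k in range(n):
            t=p+(w-p)*(k+1)/n
            for _ in range(2): r=ik(t,R,q,reg=reg);q=r.x
        p2,R2=fk(q,P,-1);print(w,"q",q,"err",np.linalg.norm(p2-w).round(4),np.degrees(Ro.from_matrix(R2@R.T).magnitude()).round(1))
if __name__=="__main__":
    run([[.46,.28,.45],[.44,.16,.36],[.43,.13,.2],[.51,.13,.11]]);print()
    run([[.55,.25,.45],[.5,.13,.3],[.43,.13,.2],[.51,.13,.11]]);print()
    run([[.50,.36,.40],[.50,.33,.25],[.45,.2,.2],[.43,.13,.13],[.51,.13,.11]])
E
python3 s3.py
```

```text
model err [ 0.0018 -0.0498  0.0041] [ 0.0931 -3.4605 -1.2074]
[0.46 0.28 0.45] q [-2.0058 -0.3399  1.3663  1.8173 -0.269   1.065   1.1315] err 0.0 0.0
[0.44 0.16 0.36] q [-1.6921 -0.34    1.3585  2.0259 -0.3582  1.0508  1.4723] err 0.0 0.0
[0.43 0.13 0.2 ] q [-1.6736 -0.34    1.46    2.2963 -0.4256  0.8311  1.7059] err 0.063 0.8
[0.51 0.13 0.11] q [-1.6869 -0.34    1.46    2.3249 -0.4261  0.7742  1.7042] err 0.1771 2.2

model err [ 0.0018 -0.0498  0.0041] [ 0.0931 -3.4605 -1.2074]
[0.55 0.25 0.45] q [-2.0159 -0.34    1.46    1.7514 -0.2759  1.133   1.1985] err 0.06 0.9
[0.5  0.13 0.3 ] q [-1.7226 -0.34    1.46    2.0611 -0.3619  1.0167  1.557 ] err 0.0621 0.9
[0.43 0.13 0.2 ] q [-1.6736 -0.34    1.46    2.2963 -0.4256  0.8311  1.7059] err 0.063 0.8
[0.51 0.13 0.11] q [-1.6869 -0.34    1.46    2.3249 -0.4261  0.7742  1.7042] err 0.1771 2.2

model err [ 0.0018 -0.0498  0.0041] [ 0.0931 -3.4605 -1.2074]
[0.5  0.36 0.4 ] q [-2.2105 -0.34    1.46    1.8631 -0.2359  0.9187  1.0485] err 0.0556 0.7
[0.5  0.33 0.25] q [-2.1068 -0.34    1.46    2.1278 -0.3321  0.7153  1.2495] err 0.1092 1.3
[0.45 0.2  0.2 ] q [-1.8397 -0.34    1.46    2.2755 -0.4285  0.7462  1.57  ] err 0.078 1.0
[0.43 0.13 0.13] q [-1.6644 -0.34    1.46    2.3911 -0.4584  0.7426  1.7651] err 0.1095 1.4
[0.51 0.13 0.11] q [-1.6869 -0.34    1.46    2.3249 -0.4261  0.7742  1.7042] err 0.1771 2.2
```

```bash
cat > kin2.py <<'E'
import kin
from kin import *
kin.D+=[([-.3163,.4623,.4459,2.2103,-.4258,.5229,.6435],[.4673,-.0801,.0375],[.006,.638,.77,.013]),
([-.8719,.1259,.3673,1.5896,-.0457,1.4388,1.1639],[.4918,.229,.4261],[-.002,-.047,.999,-.001]),
([-1.4406,.1142,.0431,1.4194,-.0207,1.6434,.2306],[.1435,.5062,.5077],[-.011,-.029,.999,-.016]),
([-2.0694,.1766,.4929,1.0158,-.1167,1.9144,.015],[-.0169,.5514,.6709],[-.013,-.036,.999,.027]),
([-2.1597,.143,.5971,.858,-.1218,1.9148,.0091],[-.0178,.5545,.7643],[-.014,-.035,.992,.123]),
([-2.3318,.0995,.7903,.6555,-.1294,1.9151,.0021],[-.0157,.533,.8862],[-.016,-.033,.969,.246]),
([-2.3556,.0946,.8608,.4584,-.1677,1.9152,-.0004],[-.0136,.5078,.9814],[-.018,-.031,.94,.34]),
([-1.9731,-.3289,.4757,1.4576,.032,1.2994,.172],[.1604,.493,.7208],[-.017,-.031,.941,.336]),
([-1.8773,-.3129,.7239,1.6346,-.1314,1.1519,.5352],[.285,.4713,.6143],[-.016,-.029,.943,.331]),
([-1.9381,-.3085,1.2078,1.7871,-.2762,1.0831,1.0272],[.4264,.3701,.4826],[-.017,-.029,.945,.325])]
def fk(q,P,sg=-1):
    P=np.asarray(P);L=P[4:25].reshape(7,3);O=P[25:32]; S=(1,0,1,0,1,0,1)
    R=Ro.from_rotvec(P[:3]).as_matrix();p=np.zeros(3)+[0,0,P[3]]
    for i in range(7):
        R=R@(Rz(-(q[i]+O[i])) if S[i] else Ry(q[i]+O[i])); p=p+R@L[i]
    return p,R
def fit2():
    P0=np.zeros(32);P0[2]=-.098;P0[3]=.2555;L=P0[4:25].reshape(7,3);L[2,2]=.506;L[4,2]=.459;L[6,2]=.277;P0[31]=-1.472
    def f(P):
        o=[]
        for q,p,w in kin.D:
            p2,R=fk(q,P); o+=list((p2-p)*10)+list(3*(Ro.from_quat([w[1],w[2],w[3],w[0]]).inv()*Ro.from_matrix(R)).as_rotvec())
        return np.r_[o,.02*(P-P0)]
    r=least_squares(f,P0);n=6*len(kin.D);return r.x,np.abs(r.fun[:n].reshape(-1,6)[:,:3]).max()/10,np.abs(r.fun[:n].reshape(-1,6)[:,3:]).max()/3
if __name__=="__main__":
    np.set_printoptions(precision=3,suppress=True);P,a,b=fit2();print(a,b);print(P[:4],'\n',P[4:25].reshape(7,3),'\n',P[25:])
E
sed -i 's/^from kin import \*/from kin2 import */; s/^P=.*/P=fit2()[0]/' sim.py
python3 kin2.py
sed -i '/__main__/,$d' s3.py
python3 -c "
from s3 import *
for reg in (1e-2,3e-2):
  run([[.38,.62,.30],[.45,.5,.25],[.46,.3,.25],[.43,.13,.2],[.51,.13,.11]],reg=reg)"
```

```text
0.00017767028701920484 0.006253888148566152
[-0.001 -0.    -0.05   0.264] 
 [[-0.    -0.015  0.023]
 [ 0.    -0.015  0.018]
 [-0.001 -0.016  0.524]
 [-0.    -0.016  0.007]
 [ 0.001 -0.     0.466]
 [-0.001 -0.     0.029]
 [ 0.    -0.     0.306]] 
 [-0.048 -0.001 -0.001 -0.     0.     0.001 -1.571]
model err [-0.      0.0001 -0.0001] [ 0.0143  0.0253 -0.0163]
[0.38 0.62 0.3 ] q [-2.5969 -0.34    1.46    2.0061 -0.0121  0.5896  0.5919] err 0.1095 1.4
[0.45 0.5  0.25] q [-2.3396 -0.34    1.46    2.1002 -0.2152  0.6086  0.9687] err 0.1144 1.6
[0.46 0.3  0.25] q [-1.9605 -0.34    1.46    2.1635 -0.3737  0.7748  1.4045] err 0.0619 1.0
[0.43 0.13 0.2 ] q [-1.586  -0.34    1.46    2.2751 -0.4003  0.8988  1.7524] err 0.0665 1.2
[0.51 0.13 0.11] q [-1.6149 -0.34    1.46    2.3031 -0.3948  0.8277  1.734 ] err 0.1764 3.0
model err [-0.      0.0001 -0.0001] [ 0.0143  0.0253 -0.0163]
[0.38 0.62 0.3 ] q [-2.5969 -0.34    1.46    2.0061 -0.0121  0.5896  0.592 ] err 0.1095 1.4
[0.45 0.5  0.25] q [-2.3396 -0.34    1.46    2.1002 -0.2152  0.6086  0.9687] err 0.1144 1.6
[0.46 0.3  0.25] q [-1.9605 -0.34    1.46    2.1635 -0.3737  0.7747  1.4045] err 0.0619 1.0
[0.43 0.13 0.2 ] q [-1.586  -0.34    1.46    2.2751 -0.4003  0.8988  1.7524] err 0.0665 1.2
[0.51 0.13 0.11] q [-1.6149 -0.34    1.46    2.3031 -0.3948  0.8277  1.734 ] err 0.1764 3.0
```

```bash
python3 -c "
from s3 import *
end=[[.44,.3,.3],[.43,.13,.2],[.51,.13,.11]]
for r in ([[.25,.50,.62],[.15,.62,.5],[.15,.68,.35],[.35,.55,.3]],
          [[.05,.55,.7],[.0,.75,.5],[.15,.75,.35],[.40,.55,.3]],
          [[.20,.6,.5],[.1,.7,.4],[.3,.65,.3],[.42,.5,.3]],
          [[.426,.6,.483],[.3,.75,.4],[.42,.55,.3]]):
  run(r+end,reg=1e-2);print()"
```

```text
model err [-0.      0.0001 -0.0001] [ 0.0143  0.0253 -0.0163]
[0.25 0.5  0.62] q [-1.8107 -0.256   0.6179  1.6129 -0.1623  1.1487  0.491 ] err 0.0 0.0
[0.15 0.62 0.5 ] q [-1.879  -0.0932  0.5137  1.7798 -0.1918  0.8144  0.3671] err 0.0 0.0
[0.15 0.68 0.35] q [-1.8064  0.1361  0.5052  1.9149 -0.5438  0.5309  0.6982] err 0.0 0.0
[0.35 0.55 0.3 ] q [-1.369   0.199   0.5696  1.9793 -0.9412  0.7342  1.4422] err 0.0 0.0
[0.44 0.3  0.3 ] q [-1.0246  0.1342  0.7659  2.0631 -0.8907  1.0514  1.8556] err 0.0 0.0
[0.43 0.13 0.2 ] q [-0.6599  0.3174  0.827   2.1951 -0.9704  1.1818  2.3985] err 0.0 0.0
[0.51 0.13 0.11] q [-0.5093  0.6121  0.7034  2.0688 -1.1592  1.1985  2.5719] err 0.0 0.0

model err [-0.      0.0001 -0.0001] [ 0.0143  0.0253 -0.0163]
[0.05 0.55 0.7 ] q [-1.7575 -0.2099  0.1467  1.4583 -0.0021  1.2291  0.0293] err 0.0 0.0
[0.   0.75 0.5 ] q [-1.7766  0.1292  0.1412  1.5706 -0.0372  0.7807  0.0074] err 0.0 0.0
[0.15 0.75 0.35] q [-1.4557  0.2531  0.09    1.7498 -0.3899  0.5281  0.533 ] err 0.0 0.0
[0.4  0.55 0.3 ] q [-0.8801  0.25    0.0898  1.8736 -0.8183  0.7248  1.3837] err 0.0 
[... 868 characters left out ...]
0.13 0.11] q [-0.5051  0.6099  0.6973  2.0686 -1.1568  1.1951  2.5698] err 0.0 0.0

model err [-0.      0.0001 -0.0001] [ 0.0143  0.0253 -0.0163]
[0.426 0.6   0.483] q [-2.5834 -0.34    1.46    1.6728 -0.0244  0.9301  0.6072] err 0.0667 1.1
[0.3  0.75 0.4 ] q [-2.8697 -0.34    1.46    1.8088  0.2117  0.7121  0.2128] err 0.1219 1.6
[0.42 0.55 0.3 ] q [-2.4548 -0.34    1.46    2.0196 -0.1285  0.6355  0.7995] err 0.0941 1.3
[0.44 0.3  0.3 ] q [-1.9737 -0.34    1.46    2.1017 -0.3586  0.8344  1.3676] err 0.0207 0.3
[0.43 0.13 0.2 ] q [-1.586  -0.34    1.46    2.2751 -0.4003  0.8988  1.7524] err 0.0665 1.2
[0.51 0.13 0.11] q [-1.6149 -0.34    1.46    2.3031 -0.3948  0.8277  1.734 ] err 0.1764 3.0
```

```bash
python3 -c "
from pl import *
plan([[.07,.55,.68],[.02,.74,.5],[.15,.74,.38],[.40,.55,.3]],0,60)"
```

```text
t 13.3 p [0.4264 0.3701 0.4826] q [-1.9381 -0.3085  1.2078  1.7871 -0.2762  1.0831  1.0272] F [ 0.1 -0.1 -0.3] w 0.0078
 tx [-0.9977 -0.0663  0.0138] ty [-0.0439  0.7876  0.6146] tz [-0.0516  0.6126 -0.7887]
([43.0, 35.0, -3.0], 0.0)
([43.0, 35.0, -3.0], 0.0)
([43.0, 35.0, -3.0], 0.0)
([43.0, 35.0, -3.0], 0.0)
([43.0, 35.0, -3.0], 0.0)
([43.0, 35.0, -3.0], 0.0)
([43.0, 35.0, -3.0], 0.0)
([43.0, 35.0, -3.0], 0.0)
([7.0, 8.0, 52.0], 0.0)
([7.0, 8.0, 52.0], 0.0)
([7.0, 8.0, 52.0], 0.0)
([7.0, 8.0, 52.0], 0.0)
([7.0, 8.0, 52.0], 0.0)
([-44.0, -26.0, 29.0], 0.0)
([-44.0, -26.0, 29.0], 0.0)
([-44.0, -26.0, 29.0], 0.0)
([-40.0, -35.0, -11.0], 0.0)
([-40.0, -35.0, -11.0], 0.0)
([-40.0, -35.0, -11.0], 0.0)
([-40.0, -35.0, -11.0], 0.0)
([-40.0, -35.0, -11.0], 0.0)
([-40.0, -35.0, -11.0], 0.0)
left roll 0.0
```

```bash
python3 -m jog '[{"fingers":0,"dp":[46,36,-3],"roll":0},{"fingers":0,"dp":[48,38,-3],"roll":0},{"fingers":0,"dp":[48,38,-3],"roll":0},{"fingers":0,"dp":[48,38,-3],"roll":0},{"fingers":0,"dp":[48,38,-3],"roll":0},{"fingers":0,"dp":[48,38,-3],"roll":0},{"fingers":0,"dp":[40,33,-3],"roll":0}]'
python3 -c "
from s3 import *
plan([[.02,.74,.5]],0,60)
for e in ([[.02,.74,.5],[.15,.74,.38]],[[.12,.70,.45]]):
  run(e+[[.40,.55,.3],[.43,.13,.2],[.51,.13,.11]]);print()"
```

```text
t: 14.18
ee_pos: [0.1114, 0.5375, 0.6482]
tcp_rot: [-0.018, -0.002, 0.949, 0.313]
wrist_force: [0.4, 0.4, -1.5]
width: 0.008
t 14.18 p [0.1114 0.5375 0.6482] q [-1.6164 -0.2196  0.1628  1.5676 -0.0805  1.1621  0.1368] F [ 0.4  0.4 -1.5] w 0.008
 tx [-0.9994 -0.0148  0.0328] ty [0.0076 0.8035 0.5953] tz [-0.0351  0.5951 -0.8029]
([17.0, 15.0, 49.0], 0.0)
([17.0, 15.0, 49.0], 0.0)
([17.0, 15.0, 49.0], 0.0)
([17.0, 15.0, 49.0], 0.0)
([17.0, 15.0, 49.0], 0.0)
left roll 0.0
model err [-0.0002 -0.0001 -0.0001] [ 0.0395 -0.0255 -0.0217]
[0.02 0.74 0.5 ] q [-1.7019  0.1235  0.0847  1.5656 -0.021   0.8144 -0.0369] err 0.0 0.0
[0.15 0.74 0.38] q [-1.4576  0.2182  0.0803  1.7143 -0.2878  0.6041  0.3764] err 0.0 0.0
[0.4  0.55 0.3 ] q [-0.8981  0.244   0.0924  1.8697 -0.7672  0.7118  1.276 ] err 0.0 0.0
[0.43 0.13 0.2 ] q [-0.3     0.2285  0.3628  2.1854 -0.864   1.0358  2.2027] err 0.0 0.0
[0.51 0.13 0.11] q [-0.2327  0.5017  0.3111  2.0641 -1.0047  0.9862  2.3714] err 0.0 0.0

model err [-0.0002 -0.0001 -0.0001] [ 0.0395 -0.0255 -0.0217]
[0.12 0.7  0.45] q [-1.6122  0.0915  0.195   1.7104 -0.2118  0.7232  0.2654] err 0.0 0.0
[0.4  0.55 0.3 ] q [-1.0737  0.2467  0.3026  1.881  -0.8394  0.7442  1.3347] err 0.0 0.0
[0.43 0.13 0.2 ] q [-0.4705  0.245   0.5644  2.195  -0.9005  1.0734  2.2479] err 0.0 0.0
[0.51 0.13 0.11] q [-0.3681  0.5315  0.488   2.0728 -1.073   1.0558  2.4332] err 0.0 0.0
```

```bash
python3 -m jog '[{"fingers":0,"dp":[23,35,-45],"roll":-0.05},{"fingers":0,"dp":[23,35,-45],"roll":0},{"fingers":0,"dp":[23,35,-45],"roll":0},{"fingers":0,"dp":[23,35,-45],"roll":0},{"fingers":0,"dp":[23,35,-45],"roll":0},{"fingers":0,"dp":[5,38,-48],"roll":0}]'
python3 -c "
from s3 import *
st()"
```

```text
t: 14.92
ee_pos: [0.001, 0.5437, 0.9519]
tcp_rot: [-0.04, -0.017, 0.944, 0.326]
wrist_force: [2.9, 1.6, -1.6]
width: 0.0081
t 14.93 p [0.001  0.5437 0.9519] q [-1.8493  0.117   0.2756  0.4908 -0.1139  1.8692 -0.0512] F [ 2.9  1.6 -1.6] w 0.0081
 tx [-0.9962 -0.058   0.0646] ty [-0.0058  0.7866  0.6174] tz [-0.0867  0.6147 -0.784 ]
```

```bash
python3 -m jog '[{"fingers":0,"dp":[-60,10,-12],"roll":0},{"fingers":0,"dp":[-60,10,-12],"roll":0},{"fingers":0,"dp":[-40,28,-36],"roll":0},{"fingers":0,"dp":[0,35,-50],"roll":0}]'
python3 -c "
from s3 import *
st()"
```

```text
t: 15.42
ee_pos: [0.1414, 0.5437, 0.9826]
tcp_rot: [-0.038, -0.019, 0.93, 0.366]
wrist_force: [-0.1, 0.7, -1.0]
width: 0.0078
t 15.43 p [0.1414 0.5437 0.9826] q [-1.292   0.2291  0.1093  0.283  -0.3833  1.9151  0.1519] F [-0.1  0.7 -1. ] w 0.0078
 tx [-0.9963 -0.0636  0.0573] ty [-0.0075  0.732   0.6813] tz [-0.0853  0.6784 -0.7298]
```

```bash
python3 -c "
from s3 import *
plan([[.15,.68,.78],[.20,.70,.55],[.30,.62,.38],[.42,.48,.3]],0,50)
run([[.15,.68,.78],[.20,.70,.55],[.30,.62,.38],[.42,.48,.3],[.42,.3,.25],[.43,.13,.2],[.51,.13,.11]])"
```

```text
t 15.43 p [0.1414 0.5437 0.9826] q [-1.292   0.2291  0.1093  0.283  -0.3833  1.9151  0.1519] F [-0.1  0.7 -1. ] w 0.0078
 tx [-0.9963 -0.0636  0.0573] ty [-0.0075  0.732   0.6813] tz [-0.0853  0.6784 -0.7298]
([-6.0, -8.0, 48.0], 0.0)
([-6.0, -8.0, 48.0], 0.0)
([-6.0, -8.0, 48.0], 0.0)
([-6.0, -8.0, 48.0], 0.0)
([-6.0, -8.0, 48.0], 0.0)
([-13.0, -28.0, 35.0], 0.0)
([-13.0, -28.0, 35.0], 0.0)
([-13.0, -28.0, 35.0], 0.0)
([-13.0, -28.0, 35.0], 0.0)
([-13.0, -28.0, 35.0], 0.0)
([-21.0, -35.0, 12.0], 0.0)
([-21.0, -35.0, 12.0], 0.0)
([-21.0, -35.0, 12.0], 0.0)
([-21.0, -35.0, 12.0], 0.0)
([-21.0, -35.0, 12.0], 0.0)
([-23.0, -32.0, -9.0], 0.0)
([-23.0, -32.0, -9.0], 0.0)
([-23.0, -32.0, -9.0], 0.0)
([-23.0, -32.0, -9.0], 0.0)
([-23.0, -32.0, -9.0], 0.0)
left roll 0.0
model err [-0.0006 -0.0003  0.0005] [ 0.0423 -0.0235 -0.0272]
[0.15 0.68 0.78] q [-1.3578  0.0977  0.0418  1.0399 -0.2694  1.297   0.2711] err 0.0 0.0
[0.2  0.7  0.55] q [-1.2804  0.09    0.046   1.548  -0.4208  0.8503  0.5482] err 0.0 0.0
[0.3  0.62 0.38] q [-1.0657  0.1437  0.0788  1.8604 -0.7985  0.6831  1.1396] err 0.0 0.0
[0.42 0.48 0.3 ] q [-0.7767  0.2266  0.1671  1.9576 -1.0097  0.8385  1.6538] err 0.0 0.0
[0.42 0.3  0.25] q [-0.5427  0.1942  0.2775  2.1425 -1.0227  0.9895  2.0111] err 0.0 0.0
[0.43 0.13 0.2 ] q [-0.2672  0.3119  0.4079  2.1608 -0.9435  1.1716  2.3529] err 0.0 0.0
[0.51 0.13 0.11] q [-0.2093  0.5775  0.354   2.0259 -1.0629  1.1373  2.4859] err 0.0 0.0
```

```bash
python3 -m jog '[{"fingers":0,"dp":[-6,-8,48],"roll":0},{"fingers":0,"dp":[-6,-8,48],"roll":0},{"fingers":0,"dp":[-6,-8,48],"roll":0},{"fingers":0,"dp":[-6,-8,48],"roll":0},{"fingers":0,"dp":[-6,-8,48],"roll":0},{"fingers":0,"dp":[-13,-28,35],"roll":0},{"fingers":0,"dp":[-13,-28,35],"roll":0},{"fingers":0,"dp":[-13,-28,35],"roll":0}]'
python3 -c "
from s3 import *
plan([[.20,.70,.55],[.30,.62,.38],[.42,.48,.3]],0,50)"
```

```text
t: 16.42
ee_pos: [0.1761, 0.696, 0.6435]
tcp_rot: [-0.038, -0.022, 0.926, 0.374]
wrist_force: [-0.4, 0.3, -1.0]
width: 0.0079
t 16.43 p [0.1761 0.696  0.6435] q [-1.3534  0.0601  0.0829  1.3914 -0.3552  0.9952  0.4326] F [-0.4  0.3 -1. ] w 0.0079
 tx [-0.9961 -0.0699  0.0545] ty [-0.0125  0.7194  0.6945] tz [-0.0877  0.691  -0.7175]
([-15.0, -31.0, 34.0], 0.0)
([-15.0, -31.0, 34.0], 0.0)
([-21.0, -35.0, 12.0], 0.0)
([-21.0, -35.0, 12.0], 0.0)
([-21.0, -35.0, 12.0], 0.0)
([-21.0, -35.0, 12.0], 0.0)
([-21.0, -35.0, 12.0], 0.0)
([-23.0, -32.0, -10.0], 0.0)
([-23.0, -32.0, -10.0], 0.0)
([-23.0, -32.0, -10.0], 0.0)
([-23.0, -32.0, -10.0], 0.0)
([-23.0, -32.0, -10.0], 0.0)
left roll 0.0
```

```bash
python3 -m jog '[{"fingers":0,"dp":[-15,-31,34],"roll":0},{"fingers":0,"dp":[-15,-31,34],"roll":0},{"fingers":0,"dp":[-21,-35,12],"roll":0},{"fingers":0,"dp":[-21,-35,12],"roll":0},{"fingers":0,"dp":[-21,-35,12],"roll":0},{"fingers":0,"dp":[-24,-40,10],"roll":0},{"fingers":0,"dp":[-24,-40,0],"roll":0},{"fingers":0,"dp":[-25,-36,-10],"roll":0}]'
python3 -c "
from s3 import *
plan([[.42,.48,.3],[.41,.3,.26],[.41,.15,.22]],0,50)"
```

```text
t: 17.42
ee_pos: [0.3274, 0.5716, 0.3462]
tcp_rot: [-0.044, -0.026, 0.928, 0.369]
wrist_force: [-0.6, 0.2, -0.5]
width: 0.008
t 17.43 p [0.3274 0.5716 0.3462] q [-1.0165  0.1502  0.1491  1.9411 -0.9383  0.7243  1.3784] F [-0.6  0.2 -0.5] w 0.008
 tx [-0.9947 -0.0807  0.0634] ty [-0.015   0.7259  0.6876] tz [-0.1016  0.683  -0.7233]
([-29.0, -33.0, -13.0], 0.0)
([-29.0, -33.0, -13.0], 0.0)
([-29.0, -33.0, -13.0], 0.0)
([5.0, -40.0, -23.0], 0.0)
([5.0, -40.0, -23.0], 0.0)
([5.0, -40.0, -23.0], 0.0)
([5.0, -40.0, -23.0], 0.0)
([2.0, -34.0, -18.0], 0.0)
([2.0, -34.0, -18.0], 0.0)
([2.0, -34.0, -18.0], 0.0)
([2.0, -34.0, -18.0], 0.0)
left roll 0.0
```

```bash
python3 -m jog '[{"fingers":0,"dp":[-29,-33,-13],"roll":0},{"fingers":0,"dp":[-29,-33,-13],"roll":0},{"fingers":0,"dp":[-20,-38,-20],"roll":0},{"fingers":0,"dp":[0,-44,-25],"roll":0},{"fingers":0,"dp":[0,-44,-25],"roll":0},{"fingers":0,"dp":[0,-44,-25],"roll":0},{"fingers":0,"dp":[0,-38,-23],"roll":0},{"fingers":0,"dp":[0,0,0],"roll":0}]'
python3 -c "
from s3 import *
import pickle
plan([[.41,.15,.22]],0,50)
w=snapshot('wrist');a=snapshot('side');b=snapshot('top');pickle.dump((w,a,b,observe()),open('v.pkl','wb'))
im=np.hstack([w['pixels'],np.vstack([cv2.resize(b['pixels'][140:200,130:210],(256,192)),cv2.resize(a['pixels'][110:185,200:300],(256,192))])])[:,:,::-1]
cv2.imwrite('pics/v.png',im)
for t in ('reader_mouth','reader_home'): print(t,[(round(r['p'],2),r['point'][0]*512,r['point'][1]*384) for r in search_frame(w,t)])"
```

```text
t: 18.42
ee_pos: [0.4233, 0.2704, 0.2514]
tcp_rot: [-0.045, -0.023, 0.929, 0.367]
wrist_force: [-0.1, 0.1, -0.9]
width: 0.0078
t 18.43 p [0.4233 0.2704 0.2514] q [-0.5489  0.2054  0.3656  2.1379 -1.0053  1.0636  2.0634] F [-0.1  0.1 -0.9] w 0.0078
 tx [-0.9949 -0.0765  0.0661] ty [-0.0106  0.7291  0.6843] tz [-0.1005  0.6801 -0.7262]
([7.0, -36.0, -19.0], 0.0)
([7.0, -36.0, -19.0], 0.0)
([7.0, -36.0, -19.0], 0.0)
left roll 0.0
reader_mouth []
reader_home [(0.61, 80.9984, 344.1024)]
```

View pics/v.png

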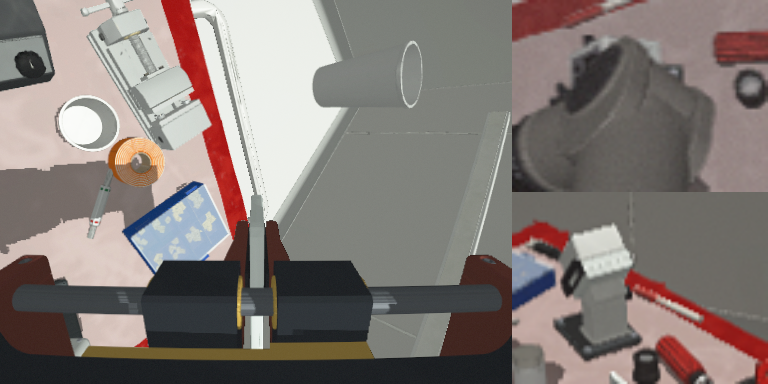

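```bash
python3 -c "
from h import *
w=cv2.imread('pics/w2.png')[25:185,400:560];b=cv2.imread('pics/b1.png')[145:195,142:192];a=cv2.imread('pics/a1.png')[118:178,212:252]
r=lambda i,s:cv2.resize(i,None,fx=s,fy=s,interpolation=2)
m=[r(w,2.5),r(b,4),r(a,5)]
H=400;m=[np.pad(x,((0,H-x.shape[0]),(0,0),(0,0))) for x in m]
cv2.imwrite('pics/r.png',np.hstack(m))"
```

```text
(no output)
```

View pics/r.png

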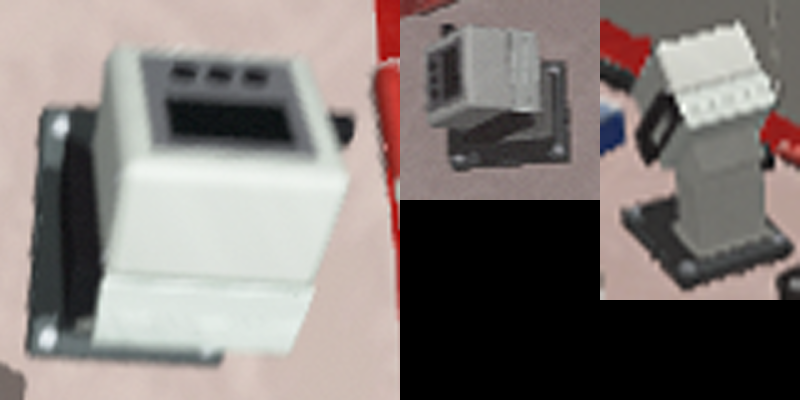

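```bash
cat > rd.py <<'E'
from pl import *
import pickle
from scipy.optimize import least_squares
w,a,b,s=pickle.load(open('v.pkl','rb'))
# hand-eye: X_c = R X + t ; X = p + Rt Xt
Rt=rot(s).as_matrix();Rc=np.array(w['R'])@Rt;tc=np.array(w['R'])@s['ee_pos']+w['t']
q=[0.0,.659,.752,.002];R2=Ro.from_quat([q[1],q[2],q[3],q[0]]).as_matrix();p2=np.array([.5136,-.0025,.3439])
R=Rc@R2.T;w2=dict(w);w2['R']=R;w2['t']=tc-R@p2
print('cam w2',-R.T@w2['t'],R[2],'expected [ .5025 .0752 .5082] [.0405 -.2815 -.9587]')
W=lambda x,y:((400+x/2.5)/1.5,(25+y/2.5)/1.5); B=lambda x,y:(142+(x-400)/4-.4,145+y/4-.4)
def fr(phi): 
    x=np.array([np.cos(phi),np.sin(phi),0]);l=np.array([-np.sin(phi),np.cos(phi),0]);k=np.array([0,0,1.])
    return np.stack([x,l*np.sin(np.radians(50))+k*np.cos(np.radians(50)),-l*np.sin(np.radians(40))+k*np.cos(np.radians(40))],1)
obs=[(w2,W(110,48),'n',48,-40),(w2,W(318,52),'f',48,-40),(w2,W(118,162),'n',48,40),(w2,W(345,178),'f',48,40),(w2,W(92,348),'n',-20,40),(w2,W(290,352),'f',-20,40),
(b,B(427,122),'n',48,-40),(b,B(478,126),'n',48,40),(b,B(537,32),'f',-20,40),(b,B(535,110),'n',-20,40),(b,B(430,42),'f',48,-40),(b,B(470,27),'f',48,40)]
def f(v):
    o=[];F=fr(v[2])
    for c,uv,e,y,z in obs:
        X=np.array([v[0],v[1],.112])+F@(np.array([v[3] if e=='n' else v[4],y/1e3,z/1e3])); o+=list(proj(c,X)[0]-uv)
    return o
r=least_squares(f,[.55,.126,.05,0,.07],loss='soft_l1');print(r.x);print(np.array(f(r.x)).reshape(-1,2).round(1).tolist())
E
python3 rd.py
```

```text
cam w2 [0.5011 0.0755 0.5094] [ 0.038  -0.285  -0.9578] expected [ .5025 .0752 .5082] [.0405 -.2815 -.9587]
[0.3024 0.1054 0.0794 0.2425 0.3144]
[[-0.5, -2.5], [-1.8, -0.0], [1.3, 1.0], [2.9, 0.6], [-0.1, -1.1], [0.1, 0.7], [-0.2, 2.1], [-1.4, -4.2], [0.9, 0.6], [2.4, 1.6], [-1.6, 1.7], [-0.2, -0.5]]
```

```bash
python3 -c "
from s3 import *
plan([[.425,.118,.21],[.43,.1165,.14]],-.035,30)
run([[.425,.118,.21],[.43,.1165,.114],[.51,.12,.112]])"
```

```text
t 18.68 p [0.4222 0.2748 0.2526] q [-0.5522  0.2055  0.3599  2.1351 -1.0062  1.0638  2.0628] F [ 0.5  0.5 -1.5] w 0.0079
 tx [-0.9943 -0.0848  0.0645] ty [-0.0176  0.7275  0.6859] tz [-0.1051  0.6809 -0.7248]
([1.0, -24.0, -13.0], -0.035)
([2.0, -24.0, -13.0], 0.0)
([2.0, -24.0, -13.0], 0.0)
([2.0, -24.0, -13.0], 0.0)
([2.0, -24.0, -13.0], 0.0)
([2.0, -24.0, -13.0], 0.0)
([-3.0, -16.0, 16.0], 0.0)
([-3.0, -16.0, 16.0], 0.0)
([-3.0, -16.0, 16.0], 0.0)
left roll 0.0
model err [-0.      0.0002 -0.0003] [-0.0222 -0.0039 -0.0643]
[0.425 0.118 0.21 ] q [-0.2961  0.3117  0.4766  2.148  -0.9207  1.2316  2.3709] err 0.0 0.0
[0.43   0.1165 0.114 ] q [-0.2324  0.5056  0.4191  2.1865 -1.0548  1.1371  2.5937] err 0.0 0.0
[0.51  0.12  0.112] q [-0.2317  0.5981  0.4123  2.0082 -1.0579  1.1946  2.5122] err 0.0 0.0
```

```bash
python3 -m jog '[{"fingers":0,"dp":[2,-30,-16],"roll":-0.02},{"fingers":0,"dp":[2,-30,-16],"roll":0},{"fingers":0,"dp":[2,-30,-16],"roll":0},{"fingers":0,"dp":[2,-28,-15],"roll":0},{"fingers":0,"dp":[2,-24,-13],"roll":0},{"fingers":0,"dp":[0,0,0],"roll":0}]'
python3 -c "
from s3 import *
plan([[.43,.1165,.15],[.43,.1165,.115]],0,30)"
```

```text
t: 19.42
ee_pos: [0.426, 0.1225, 0.2111]
tcp_rot: [-0.042, -0.046, 0.927, 0.369]
wrist_force: [-0.6, 1.0, -0.3]
width: 0.0079
t 19.43 p [0.426  0.1225 0.2111] q [-0.3055  0.3141  0.4753  2.1428 -0.9217  1.2337  2.3975] F [-0.6  1.  -0.3] w 0.0079
 tx [-0.9923 -0.1158  0.0448] ty [-0.0534  0.7237  0.6881] tz [-0.1121  0.6803 -0.7243]
([-2.0, -16.0, 13.0], 0.0)
([-2.0, -16.0, 13.0], 0.0)
([-2.0, -16.0, 13.0], 0.0)
([-1.0, -12.0, 13.0], 0.0)
([-1.0, -12.0, 13.0], 0.0)
left roll 0.0
```

```bash
python3 -m jog '[{"fingers":0,"dp":[-2,-20,16],"roll":0},{"fingers":0,"dp":[-2,-20,16],"roll":0},{"fingers":0,"dp":[-2,-20,16],"roll":0},{"fingers":0,"dp":[0,-12,11],"roll":0},{"fingers":0,"dp":[0,0,0],"roll":0}]'
python3 -c "
from s3 import *
import pickle
plan([[.431,.114,.1148]],0,30)
w=snapshot('wrist');a=snapshot('side');pickle.dump((w,a,observe()),open('u.pkl','wb'))
for n,p in(('w',w),('side',a)):
  for t in ('reader_mouth','cassette_notch','cassette_center'): print(n,t,[(round(r['p'],2),round(r['point'][0]*512),round(r['point'][1]*384)) for r in search_frame(p,t)][:3])
print(proj(a,[.55,.1246,.112]),proj(a,[.46,.118,.112]))"
```

```text
t: 20.05
ee_pos: [0.4313, 0.1201, 0.1183]
tcp_rot: [-0.042, -0.052, 0.926, 0.37]
wrist_force: [-0.4, -0.7, -1.3]
width: 0.0078
t 20.05 p [0.4313 0.1201 0.1183] q [-0.2434  0.5048  0.4235  2.1762 -1.0472  1.1507  2.6258] F [-0.4 -0.7 -1.3] w 0.0078
 tx [-0.991  -0.1284  0.039 ] ty [-0.0661  0.7202  0.6906] tz [-0.1168  0.6818 -0.7222]
([1.0, -7.0, -2.0], 0.0)
left roll 0.0
w reader_mouth []
w cassette_notch [(0.88, 256, 253), (0.67, 107, 236)]
w cassette_center [(0.79, 255, 258)]
side reader_mouth [(0.67, 237, 137)]
side cassette_notch [(0.83, 310, 307)]
side cassette_center [(0.78, 307, 305)]
[[225.7763 143.1885]] [[202.4229 149.828 ]]
```

```bash
python3 -m jog '[{"fingers":0,"dp":[0,-5,-1],"roll":0.02},{"fingers":0,"dp":[0,-2,-1],"roll":0},{"fingers":0,"dp":[0,0,0],"roll":0}]'
python3 -c "
from s3 import *
plan([[.458,.116,.1148],[.49,.1183,.1148]],0,10)"
```

```text
t: 20.82
ee_pos: [0.433, 0.1113, 0.116]
tcp_rot: [-0.044, -0.042, 0.927, 0.37]
wrist_force: [0.1, 0.1, -1.0]
width: 0.0078
t 20.82 p [0.433  0.1113 0.116 ] q [-0.2314  0.5134  0.4322  2.1723 -1.0446  1.1573  2.6202] F [ 0.1  0.1 -1. ] w 0.0078
 tx [-0.9927 -0.1099  0.0504] ty [-0.0451  0.7233  0.6891] tz [-0.1122  0.6817 -0.7229]
([-8.0, 0.0, 0.0], 0.0)
([-8.0, 0.0, 0.0], 0.0)
([-8.0, 0.0, 0.0], 0.0)
([-8.0, 0.0, -1.0], 0.0)
([-8.0, 0.0, -1.0], 0.0)
([-8.0, 0.0, -1.0], 0.0)
([-8.0, 0.0, -1.0], 0.0)
left roll 0.0
```

```bash
python3 -m jog '[{"fingers":0,"dp":[-9,1,0],"roll":0},{"fingers":0,"dp":[-9,1,-1],"roll":0},{"fingers":0,"dp":[-9,0,-1],"roll":0}]'
python3 -c "
from s3 import *
plan([[.49,.1183,.1148]],0,10)"
```

```text
t: 21.2
ee_pos: [0.4616, 0.1147, 0.1177]
tcp_rot: [-0.044, -0.042, 0.927, 0.37]
wrist_force: [-0.6, -0.7, -0.9]
width: 0.0081
t 21.2 p [0.4616 0.1147 0.1177] q [-0.2362  0.541   0.4291  2.11   -1.0464  1.1779  2.5848] F [-0.6 -0.7 -0.9] w 0.0081
 tx [-0.9927 -0.1097  0.0506] ty [-0.0448  0.7231  0.6893] tz [-0.1122  0.682  -0.7227]
([-10.0, -0.0, 0.0], 0.0)
([-10.0, -0.0, 0.0], 0.0)
([-10.0, -0.0, 0.0], 0.0)
left roll 0.0
```

```bash
python3 -m jog '[{"fingers":0,"dp":[-5,-1,1],"roll":0},{"fingers":0,"dp":[-5,-1,1],"roll":0},{"fingers":0,"dp":[-5,0,0],"roll":0}]'
python3 -c "
from s3 import *
plan([[.49,.1183,.1148]],0,10)"
```

```text
t: 21.58
ee_pos: [0.4752, 0.119, 0.1146]
tcp_rot: [-0.046, -0.044, 0.926, 0.372]
wrist_force: [-2.3, 1.9, 0.5]
width: 0.0076
t 21.57 p [0.4752 0.119  0.1146] q [-0.2365  0.5653  0.4217  2.0769 -1.0519  1.1897  2.5756] F [-2.3  1.9  0.5] w 0.0076
 tx [-0.9918 -0.1161  0.0531] ty [-0.0471  0.7193  0.6931] tz [-0.1187  0.6849 -0.7189]
([-7.0, -1.0, -1.0], 0.0)
([-7.0, -1.0, -1.0], 0.0)
left roll 0.0
```

```bash
python3 -m jog '[{"fingers":0,"dp":[-5,0,0],"roll":0},{"fingers":0,"dp":[-5,0,0],"roll":0}]'
python3 -c "
from s3 import *
st()"
```

```text
t: 21.82
ee_pos: [0.4845, 0.121, 0.1141]
tcp_rot: [-0.048, -0.045, 0.926, 0.373]
wrist_force: [-3.4, 3.4, 2.0]
width: 0.0077
t 21.82 p [0.4845 0.121  0.1141] q [-0.2376  0.5778  0.4196  2.0546 -1.0529  1.1978  2.5647] F [-3.4  3.4  2. ] w 0.0077
 tx [-0.9915 -0.118   0.0549] ty [-0.0471  0.7184  0.6941] tz [-0.1214  0.6856 -0.7178]
```

```bash
python3 -m jog '[{"fingers":0,"dp":[-5,1,-0.5],"roll":0},{"fingers":0,"dp":[-5,0.5,-0.5],"roll":0}]'
python3 -c "
from s3 import *
st()"
```

```text
t: 22.08
ee_pos: [0.4947, 0.1219, 0.1146]
tcp_rot: [-0.048, -0.044, 0.926, 0.372]
wrist_force: [-4.9, 1.5, -1.0]
width: 0.0078
t 22.07 p [0.4947 0.1219 0.1146] q [-0.2396  0.5876  0.4198  2.0312 -1.0517  1.205   2.5493] F [-4.9  1.5 -1. ] w 0.0078
 tx [-0.9915 -0.1175  0.0563] ty [-0.0459  0.7197  0.6928] tz [-0.1219  0.6843 -0.7189]
```

```bash
python3 -m jog '[{"fingers":0,"dp":[-4,0.3,-0.3],"roll":0},{"fingers":0,"dp":[-4,0.3,-0.3],"roll":0}]'
python3 -c "
from s3 import *
st()"
```

```text
t: 22.32
ee_pos: [0.496, 0.1219, 0.1147]
tcp_rot: [-0.055, -0.045, 0.925, 0.373]
wrist_force: [-17.5, -3.6, 7.9]
width: 0.0082
t 22.32 p [0.496  0.1219 0.1147] q [-0.2395  0.5957  0.4208  2.0186 -1.0434  1.219   2.539 ] F [-17.5  -3.6   7.9] w 0.0082
 tx [-0.99   -0.1236  0.0679] ty [-0.042   0.7182  0.6945] tz [-0.1346  0.6847 -0.7162]
```

```bash
python3 -c "
from s3 import *
a=snapshot('side');w=snapshot('wrist');b=snapshot('top');st()
r=lambda i,s:cv2.resize(i[:,:,::-1],None,fx=s,fy=s,interpolation=2)
m=[r(a['pixels'][90:230,180:290],3.6),r(w['pixels'],.78)]
H=max(x.shape[0] for x in m);cv2.imwrite('pics/f.png',np.hstack([np.pad(x,((0,H-x.shape[0]),(0,0),(0,0))) for x in m]))
for t in ('reader_mouth','cassette_center','blank_center'): print(t,[(round(r['p'],2),round(r['point'][0]*512),round(r['point'][1]*384)) for r in search_frame(a,t)][:3])
F=[.0,0,0]"
```

```text
t 22.48 p [0.496  0.1219 0.1147] q [-0.2395  0.5957  0.4206  2.0188 -1.0438  1.2186  2.5391] F [-15.1  -3.    7.2] w 0.0077
 tx [-0.9901 -0.1233  0.0676] ty [-0.042   0.7182  0.6945] tz [-0.1342  0.6848 -0.7163]
reader_mouth [(0.45, 243, 143)]
cassette_center [(0.82, 309, 307)]
blank_center [(0.63, 246, 199)]
```

View pics/f.png

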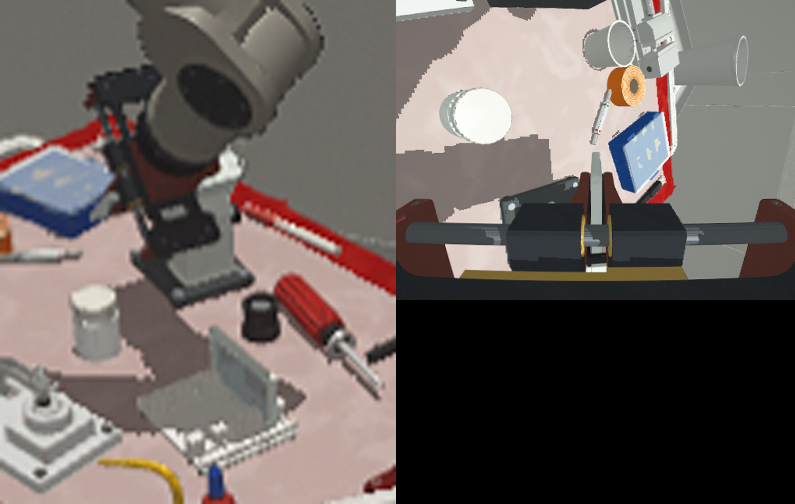

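```bash
python3 -m jog '[{"fingers":0,"dp":[2.5,0,0],"roll":0},{"fingers":0,"dp":[0,0,0],"roll":0}]'
python3 -c "
from s3 import *
st()"
python3 -m jog '[{"fingers":0,"dp":[6,0,0],"roll":0},{"fingers":0,"dp":[0,0,0],"roll":0}]'
python3 -c "
from s3 import *
st()"
```

```text
t: 22.88
ee_pos: [0.4932, 0.1215, 0.115]
tcp_rot: [-0.055, -0.045, 0.925, 0.373]
wrist_force: [-5.3, 1.3, 2.5]
width: 0.0078
t 22.88 p [0.4932 0.1215 0.115 ] q [-0.2388  0.5922  0.4205  2.0248 -1.0429  1.2173  2.5413] F [-5.3  1.3  2.5] w 0.0078
 tx [-0.9901 -0.1232  0.068 ] ty [-0.0416  0.718   0.6948] tz [-0.1344  0.6851 -0.716 ]
t: 23.12
ee_pos: [0.4885, 0.1207, 0.1155]
tcp_rot: [-0.053, -0.044, 0.925, 0.373]
wrist_force: [-1.2, 1.5, 0.7]
width: 0.0079
t 23.12 p [0.4885 0.1207 0.1155] q [-0.2388  0.5848  0.4217  2.0371 -1.0431  1.2121  2.5476] F [-1.2  1.5  0.7] w 0.0079
 tx [-0.9904 -0.122   0.0657] ty [-0.0424  0.7185  0.6943] tz [-0.1319  0.6848 -0.7167]
```

```bash
python3 -m jog '[{"fingers":0,"dp":[-4,0,-0.2],"roll":0},{"fingers":0,"dp":[-4,0,-0.2],"roll":0},{"fingers":0,"dp":[-2,0,0],"roll":0}]'
python3 -c "
from s3 import *
st()"
```

```text
t: 23.5
ee_pos: [0.4958, 0.1214, 0.1153]
tcp_rot: [-0.057, -0.045, 0.925, 0.373]
wrist_force: [-8.8, -1.2, 5.6]
width: 0.0077
t 23.5 p [0.4958 0.1214 0.1153] q [-0.2384  0.5966  0.4209  2.0159 -1.0401  1.2236  2.5364] F [-8.8 -1.2  5.6] w 0.0077
 tx [-0.9896 -0.1255  0.0709] ty [-0.0412  0.7174  0.6954] tz [-0.1382  0.6852 -0.7151]
```

```bash
python3 -c "
from s3 import *
for _ in range(4): snapshot('top')
st();print(sign_off())"
```

```text
t 23.7 p [0.4958 0.1214 0.1154] q [-0.2384  0.5964  0.4209  2.0162 -1.0404  1.2234  2.5365] F [-8.5 -0.2  4. ] w 0.0078
 tx [-0.9896 -0.1252  0.0707] ty [-0.0411  0.7174  0.6954] tz [-0.1378  0.6853 -0.7151]
the job is handed in; nothing more can be done
None
```

I drew the notched cassette from the near slot, tilted it label face up and pushed its frosted end home in the reader. I handed in at 23.7 s with it still gripped at a 35 N setting. No verdict was reported.

The moves allow only a roll about the tool, so I got the tilt by driving the arm to its reach limit at height, where the tool leans outward. I needed a second pass there to correct drift in the tilt.

**Last checks that agreed**
- **Stop:** the tool came up against a firm stop at x = 0.496 m, with 17.5 N pushing back.
- **Plunger:** backing off 2.8 mm left 5.3 N and backing off 7.5 mm left 1.2 N, as the spring plunger would. Its travel could not be read directly.
- **At hand-in:** the tool was still, within 0.2 mm of that stop and held against about 8.5 N. The fingers were at 7.8 mm, and there was no sign of the cassette slipping.
- **Position:** the cassette's centre came out 1–2 mm from my image estimate of home, which is itself good to about 3 mm.
- **Bystanders:** the last picture showed the blank in the rack and the jar and loupe standing. The bottle was only partly in view, upright.

**Checks that were off**
- **Tilt:** the cassette is about 4° over-tilted, so the label faces about 46° from vertical instead of 50°. The limit is 63°.
- **Nose:** the frosted end points about 4° below level, within the throat's play.
- **Not seen:** I could not see the cassette inside the throat, so "home" rests on the force readings and the measured position.

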